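# Stack the cartons and feed them into the scan arch

### The job

Clear the roll of red tape off the lane into the blue tray and stack all the cartons squarely in one column on the plywood sled, long sides along the sled's long sides, then take the red push stick and feed the loaded sled along the fence, pressed flush against it from the yellow line on, under the scan arch until it is home against the red stop. Feed it with the stick, not by hand, and keep the hand out from under the arch. Then lay the stick back on its outline on the black mat, the right way round, press the green start button fully down, and leave everything else on the counter where it stands.

Things in the scene. Friction and masses are not known exactly. Their poses are not given: they have to be found in the camera images.
- station: Fixed scan station. Origin on the counter on the guide face of an aluminium fence 20 mm high, which runs along its y from -0.24 to +0.26; guide face = plane x = 0 (fence 20 mm thick, to +x). The sled slides on the counter on the -x (robot's) side; feed direction is +y. A yellow line crosses the lane at y = 0.055: 'past the line' is said of the sled's leading edge.
- arch_mid (a point): Middle of the black scan arch over the lane, under its crossbar, on the counter: station (-0.050, 0.170). Arch 50 mm deep along y; posts at station x = -0.155 to -0.130 and +0.025 to +0.055; crossbar underside at height 0.235, top 0.265.
- stop_face (a point): Red stop bar across the lane, 20 mm high: this point is on its face, at the foot, where it meets the fence: station (0, 0.235); it reaches 115 mm to -x from there.
- sled_center (a point): Centre of the loose plywood sled, a flat block 90 (x) x 130 (y) x 25 mm, 0.4 kg, lying on the counter near the fence, its y roughly along the fence; point 12.5 mm above its underside. A dark rectangle on top, 58 x 98 mm, shows where the cartons go. When home its centre is at x = -0.045, y = 0.170 in the station's frame.
- stick_grip (a point): Middle of the upright red handle of the loose push stick (0.3 kg), 58 mm above its underside. Handle 28 (x) x 50 (y) mm, from 18 to 98 mm up. Under it a flat wooden sole, 18 mm thick, 50 wide, from 50 mm behind to 110 mm ahead of the handle's middle (ahead = the stick's +y); the stick stands by itself on it.
- shoe_inner (a point): Inner corner of the stick's red L-shaped shoe, 18 mm high, into which the sled's rear near corner fits; lies at x = -25, y = +110 mm from the handle's middle, on the underside. Pushing face: square to y, from x = -40 to +30 mm. Cheek: 15 mm thick on the -x side, reaching to y = +180 mm; its inner face is at x = -25 mm.
- roll_center (a point): Centre of a small loose roll of red insulating tape, 46 mm across and 24 mm high, lying flat on the lane between sled and arch; 12 mm above its underside, 50 g.
- tray_in (a point): Middle of the inner floor (about 4 mm above the counter) of the fixed square blue tray, 110 mm outside, 102 mm inside, walls 18 mm high.
- mat_mark (a point): The stick's parking place: a flat black mat with the stick's outline in yellow. This point is on the counter where the middle of the handle belongs; its x and y are those of a parked stick.
- start_top (a point): Centre of the top of the green push button (32 mm wide) on the small grey box at the station's far left end, about 60 mm above the counter; it is pressed straight down.
- start (a joint): Travel of the green start button: 0 released, 0.006 m fully down (a spring, about 5 N when down).
- carton0_center (a point): Centre of the closed white carton with orange bands, 100 (x) x 60 (y) x 45 (z) mm, about 0.16 kg, 22.5 mm above its underside. May be absent.
- carton1_center (a point): Centre of the closed white carton with blue bands, 100 (x) x 60 (y) x 45 (z) mm, about 0.16 kg, 22.5 mm above its underside. May be absent.
- carton2_center (a point): Centre of the closed white carton with green bands, 100 (x) x 60 (y) x 45 (z) mm, about 0.16 kg, 22.5 mm above its underside. May be absent.
- carton3_center (a point): Centre of the closed white carton with yellow bands, 100 (x) x 60 (y) x 45 (z) mm, about 0.16 kg, 22.5 mm above its underside. May be absent.
- spray_can: Bystander, leave alone: blue and yellow spray can, 58 mm wide, 130 tall; origin at its underside.
- glue_bottle: Bystander, leave alone: white glue bottle, 60 mm wide, 170 tall; origin at its underside.
- putty_tin: Bystander, leave alone: yellow putty tin, 90 mm wide, 70 tall; origin at its underside.
- tape_measure: Bystander, leave alone: yellow tape measure, 60 x 35 x 55 mm; origin at its underside.
- screwdriver: Bystander, leave alone: orange screwdriver lying down; origin at its underside (the tool's own origin).
- switch_box: Bystander, leave alone: white box with a green label, 75 x 120 x 50 mm; origin at its underside.

How it is judged (in metres and radians):
On the way, in this order (a step that is already met when the one before it is completed fails the run):
1. the roll lies in the tray and all cartons stand squarely in one column on the sled, released, with the sled still before the yellow line (horizontal distance between each of carton0_center, carton1_center, carton2_center, carton3_center and sled_center below 0.015 m and angle between the x axis of each of carton0_center, carton1_center, carton2_center, carton3_center and the y axis of sled_center, either way round below 0.15 rad and angle between each of carton0_center, carton1_center, carton2_center, carton3_center's own z axis and vertical below 0.08 rad and contact force between the fingers and carton0 below 0.2 N and contact force between the fingers and carton1 below 0.2 N and contact force between the fingers and carton2 below 0.2 N and contact force between the fingers and carton3 below 0.2 N and horizontal distance between roll_center and tray_in below 0.042 m and height (world z) of roll_center below 0.03 m and contact force between the fingers and roll below 0.2 N and y of sled_center in the frame of station below 0 m), for 0.3 s.
2. the sled is being pushed along between the yellow line and the stop by the push stick, flush against the fence (x of sled_center in the frame of station above -0.05 m and angle between the y axis of sled_center and the y axis of station, either way round below 0.05 rad and y of sled_center in the frame of station between 0.03 and 0.13 m and contact force between stick and sled above 0.3 N), for 0.1 s.
3. the stick pushes the sled home against the stop, flush against the fence (x of sled_center in the frame of station above -0.05 m and angle between the y axis of sled_center and the y axis of station, either way round below 0.05 rad and y of sled_center in the frame of station above 0.164 m and contact force between stick and sled above 0.3 N), for 0.1 s.
4. the start button is pressed down with the sled home and the stick back on its mat (x of sled_center in the frame of station above -0.05 m and angle between the y axis of sled_center and the y axis of station, either way round below 0.05 rad and y of sled_center in the frame of station above 0.164 m and horizontal distance between stick_grip and mat_mark below 0.03 m and value of joint start above 0.004 m), for 0.05 s.
At the end, for the whole second after the job is handed in: Sled within 6 mm of the stop, 5 mm of the fence, parallel within 0.05 rad; each carton within 15 mm of the sled's middle, its long side along the sled's within 0.15 rad, upright; stick within 30 mm and 0.2 rad of its outline, right way round; roll in the tray; button up; all released and at rest (x of sled_center in the frame of station above -0.05 m and angle between the y axis of sled_center and the y axis of station, either way round below 0.05 rad and y of sled_center in the frame of station above 0.164 m and horizontal distance between each of carton0_center, carton1_center, carton2_center, carton3_center and sled_center below 0.015 m and angle between the x axis of each of carton0_center, carton1_center, carton2_center, carton3_center and the y axis of sled_center, either way round below 0.15 rad and angle between each of carton0_center, carton1_center, carton2_center, carton3_center's own z axis and vertical below 0.08 rad and contact force between the fingers and carton0 below 0.2 N and contact force between the fingers and carton1 below 0.2 N and contact force between the fingers and carton2 below 0.2 N and contact force between the fingers and carton3 below 0.2 N and horizontal distance between roll_center and tray_in below 0.042 m and height (world z) of roll_center below 0.03 m and contact force between the fingers and roll below 0.2 N and horizontal distance between stick_grip and mat_mark below 0.03 m and y of shoe_inner in the frame of mat_mark above 0.08 m and angle between the y axis of stick_grip and the y axis of mat_mark, either way round below 0.2 rad and angle between stick_grip's own z axis and vertical below 0.1 rad and contact force between the fingers and stick below 0.2 N and linear speed of sled below 0.02 m/s and value of joint start below 0.002 m); the robot touches nothing.
It fails at once if beyond the yellow line the sled leaves the fence (gap over 7 mm or skewed more than 0.08 rad) (y of sled_center in the frame of station above 0.01 m and (x of sled_center in the frame of station below -0.052 m or angle between the y axis of sled_center and the y axis of station, either way round above 0.08 rad)).
It fails at once if the sled is moved by hand beyond the yellow line (y of sled_center in the frame of station above 0.01 m and contact force between the fingers and sled above 2 N).
It fails at once if the hand is under the scan arch (y of the grasp point in the frame of station between 0.125 and 0.215 m and x of the grasp point in the frame of station between -0.13 and 0.03 m and height (world z) of the grasp point below 0.235 m).
It fails at once if a bystander is moved by more than 30 mm (distance of any of spray_can, glue_bottle, putty_tin, tape_measure, screwdriver, switch_box from where it was at the start of the episode above 0.03 m).
Of carton0, carton1, carton2, carton3 only 2 to 4 are there at a start; the rules pass over those that are not, and their reading is None.
At some moment in a run one of stick may be knocked a few centimetres aside while the robot is not near it.
Once in a run the grip may slacken for a moment while it holds something.
It also fails if it takes over 210 s, if anything falls off the work surface, if the arm or the gripper's body presses on something with over 40 N, if the wrist force passes 120 N, or if a joint passes its speed limit or range.

### The arm

A 6-joint arm with a two-finger parallel gripper is mounted at the origin on the work surface. World frame = base frame: x ahead of the robot, y to its left, z up, the work surface at z = 0. Lengths are in mm, angles in rad, forces in N, time in s.
With the tool pointing down it reaches from about 275 to 1000 mm from the base axis. Payload 8.4 kg.
Tool frame: the origin (TCP) lies midway between the tips of the shut fingers; the grasp point (between the pads) lies 19 mm behind it; z points along the fingers, y is the line along which they close (so a half turn about z gives the same grasp; the last joint's range is limited). The gripper opens to 85 mm and grips with 20 to 120 N. Pads are 22 mm wide; open, the fingers measure 114 mm over their backs; the gripper's body (76 mm by 85 mm) begins 54 mm behind the grasp point. The pads swing forward as they close: fully open they stand 13 mm farther back than shut.
Start: joints at [-1.311, 0.353, 1.633, -0, 1.155, -0.002], TCP at [161.761, -603.706, 231.281] pointing down, gripper open.
Joint ranges: [-2.63, 2.63], [-0.92, 2.1], [0.06, 2.66], [-1.3, 4.44], [0, 2.69], [-3.02, 3.02]. Speed limits (rad/s): [2.22, 2.22, 2.79, 3.14, 3.14, 3.14].

### API

Orientations are given as [roll, pitch, yaw] about the fixed x, y, z axes, in that order (R = Rz(yaw) Ry(pitch) Rx(roll)).
In Python, from rig import r, imaging gives the robot as it stands. The module is installed in compiled form; this text tells all that it offers.
- The arm moves only by the tool arm_command, never from a script. Its argument "deltas" is a list of rows, each an object of numbers: "hand": the finger opening in mm, from 0 to 85.4; "tx", "ty", "tz": the shift along the tool's x, y, z in mm; "wx", "wy", "wz": the turn, a rotation vector about the tool's x, y, z in rad. A call has 1 to 8 rows; each row shifts and turns the commanded pose from where the row before left it, along the tool's axes as they then stand; what a row does not reach is not made up. A row lasts 1/8 s, in which the tool goes at most 62.5 mm and 10.7 degrees, less where a joint would pass 70% of its speed; a pose out of reach is approached as far as the arm can. A call with a gripper value outside its range is refused whole. The fingers move at their own pace and stop on an object; "squeeze" is the grip in N (left out, the last holds). Time passes only in rows, so rows that do not move let the fingers close. It gives the time, the measured TCP pose, the force, the opening and the grip force at its end, in the units of the state.
- r.sense(): the state, without advancing time (a new reading comes with each control period).
- imaging.grab_frame(name): name is "scene" or "top" or "wrist"; returns a dict with "image" (384x512x3 uint8, red, green, blue), "mtx" (3x3 intrinsics, pixels), "world_to_cam" (4x4, takes a point from world to camera coordinates). Camera axes: x right, y up, looking along -z (the intrinsics and any distortion apply to the point x, -y, -z); pixel columns grow to the right and rows downward; lengths in mm; the calibration is good to about 2 mm. A picture is of the moment at which its call begins. There is no depth.
- r.sign_off(): hands the job in; it is judged then, once.
The state is a dict: "clock": time; "qpos": joint angles; "qvel": joint speeds; "joint_efforts": joint torques, N m; "eef_pos": TCP position; "tcp_rot": TCP orientation; "contact_force": force on the tool from outside, world axes, zero at the start; "wrist_torque": the same for the moment, N m; "opening": opening from 0.0 (shut) to 1.0 (fully open); "grasp_force": force on a finger pad.
Only numpy, scipy, OpenCV 4.12 (cv2) and the standard library are available. Lean on these libraries where they do the work, as an engineer would, in place of code of your own. Each camera call takes 0.05 s, during which the arm holds its last target. There are 200 camera calls.

## Working session

There is one attempt and no reset: what is moved stays moved. The work goes in short steps, Python scripts to look and compute and a tool call to move; the robot and the scene stay as the last step left them, time stands still between calls to the robot, and variables do not carry over. Pictures are saved under pics/ and viewed, at most 14 in all, crops included, and the job is handed in when it is done.

Besides the shell and the picture viewer there is one more tool, called after "Request:" as name([rows], argument=value, ...), one row to a line, values as JSON. arm_command: Moves the arm, as the interface text tells. Its arguments: {"type":"object","properties":{"deltas":{"type":"array"},"squeeze":{"type":"number"}},"required":["deltas"]}

```bash
mkdir -p pics; python3 - <<'E'
from rig import r, imaging
import cv2,pickle
d={}
for n in("scene","top"):
    f=imaging.grab_frame(n);d[n]=f
    cv2.imwrite(f"pics/{n}0.png",cv2.resize(f["image"][:,:,::-1],(800,600),interpolation=cv2.INTER_CUBIC))
    print(n,f["mtx"],f["world_to_cam"], f.keys())
pickle.dump(d,open("f0.pkl","wb"))
print(r.sense())
E
```

```text
scene [[354.2779718    0.         251.95860942]
 [  0.         354.2779718  188.95519987]
 [  0.           0.           1.        ]] [[-8.59508136e-01  5.11087068e-01  5.98105958e-03  4.59312669e+02]
 [-3.85152153e-01 -6.55324259e-01  6.49775295e-01  1.86560003e+02]
 [ 3.36011284e-01  5.56183535e-01  7.60102817e-01 -1.24546266e+03]
 [ 0.00000000e+00  0.00000000e+00  0.00000000e+00  1.00000000e+00]] dict_keys(['image', 'mtx', 'world_to_cam'])
top [[420.26260873   0.         258.59381249]
 [  0.         420.26260873 189.07093211]
 [  0.           0.           1.        ]] [[-9.75608315e-03 -9.99934280e-01  6.02114862e-03  3.37868963e+01]
 [ 9.82653171e-01 -8.47192963e-03  1.85259202e-01 -5.58772508e+02]
 [-1.85196016e-01  7.72410496e-03  9.82671244e-01 -1.13857438e+03]
 [ 0.00000000e+00  0.00000000e+00  0.00000000e+00  1.00000000e+00]] dict_keys(['image', 'mtx', 'world_to_cam'])
{'clock': 0.1, 'qpos': array([-1.31141122e+00,  3.53600279e-01,  1.63403857e+00, -2.66357298e-05,
        1.15520780e+00, -2.39931309e-03]), 'qvel': array([-5.21126549e-04, -1.35732186e-03, -3.45135997e-03,  5.68354127e-04,
       -7.15120112e-04,  1.14639399e-05]), 'joint_efforts': array([-7.07570484e-05, -6.06357336e+01, -3.42819536e+01,  1.25958209e-06,
        3.98010961e-03,  4.78414833e-06]), 'eef_pos': array([ 161.63778817, -603.303269  ,  230.6324679 ]), 'tcp_rot': array([-3.14033861e+00,  2.13461877e-05,  2.61795206e-01]), 'contact_force': array([ 0.22989757,  0.66714009, -0.07025077]), 'wrist_torque': array([ 0.04452953,  0.00726362, -0.00728894]), 'grasp_force': 0.0, 'opening': 1.0021102479053583}
```

View pics/top0.png

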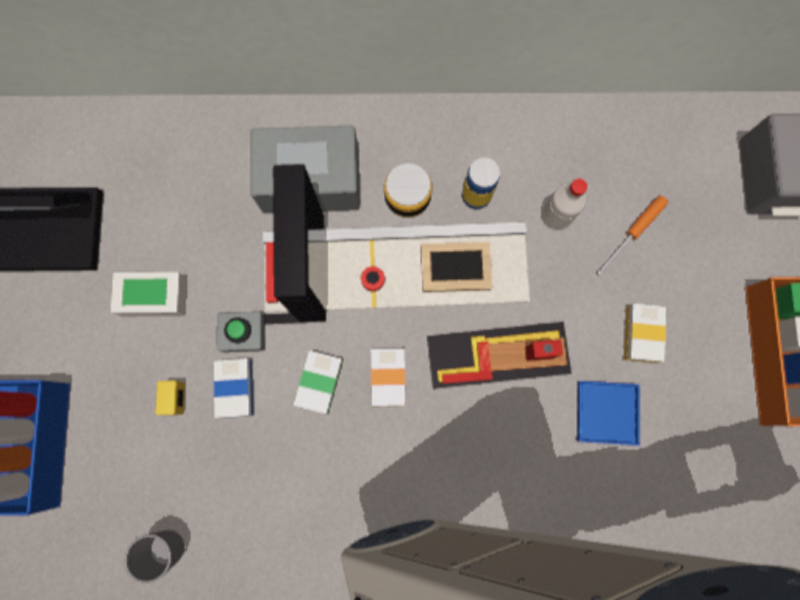

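View pics/scene0.png

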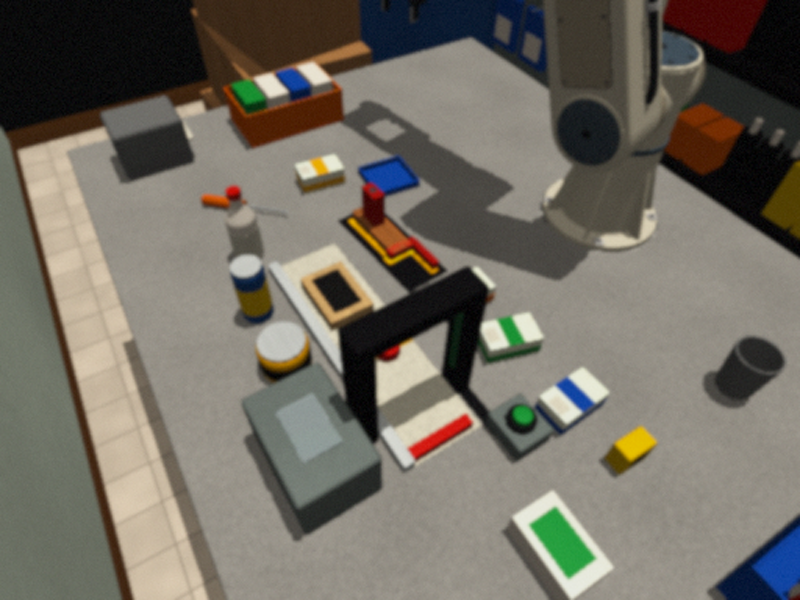

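The top view shows the fence at about (265–526, 232) and the sled at (457, 267). The roll is on the lane at (372, 278), the tray at (609, 412), and the stick is on its mat near (500, 355). All four cartons are present: blue (232, 387), green (318, 381), orange (388, 377), yellow (647, 332). The button is at (236, 329).

```bash
cat > h.py <<'E'
import numpy as np,cv2
from rig import r,imaging
def cast(f,uv,z):
    uv=np.atleast_2d(uv).astype(float);K=f["mtx"];T=f["world_to_cam"]
    R,t=T[:3,:3],T[:3,3];C=-R.T@t
    d=np.c_[(uv[:,0]-K[0,2])/K[0,0],-(uv[:,1]-K[1,2])/K[1,1],-np.ones(len(uv))]@R
    return C[:2]+d[:,:2]*((z-C[2])/d[:,2])[:,None]
def proj(f,P):
    P=np.atleast_2d(P).astype(float);c=P@f["world_to_cam"][:3,:3].T+f["world_to_cam"][:3,3]
    K=f["mtx"];return np.c_[K[0,0]*c[:,0]/-c[:,2]+K[0,2],K[1,1]*-c[:,1]/-c[:,2]+K[1,2]]
def blobs(f,lo,hi,z,roi=None,amin=25,lohi2=None,close=0):
    hsv=cv2.cvtColor(f["image"],cv2.COLOR_RGB2HSV);m=cv2.inRange(hsv,lo,hi)
    if lohi2: m|=cv2.inRange(hsv,*lohi2)
    if close: m=cv2.morphologyEx(m,cv2.MORPH_CLOSE,np.ones((close,close)))
    if roi is not None:
        k=np.zeros_like(m);x0,y0,x1,y1=roi;k[y0:y1,x0:x1]=255;m&=k
    out=[]
    for c in cv2.findContours(m,cv2.RETR_EXTERNAL,cv2.CHAIN_APPROX_NONE)[0]:
        if cv2.contourArea(c)<amin: continue
        w=cast(f,c[:,0],z).astype(np.float32);rc=cv2.minAreaRect(w)
        (cx,cy),(a,b),an=rc
        if a<b:a,b,an=b,a,an-90
        out.append((np.round([cx,cy],1),np.round([a,b],1),round((an+90)%180-90,1),np.round(c[:,0].mean(0)).astype(int)))
    return out
E
python3 - <<'E'
import pickle
from h import *
f=pickle.load(open("f0.pkl","rb"))["top"]
s=.64
R=lambda x0,y0,x1,y1:[int(v*s) for v in(x0,y0,x1,y1)]
def sh(n,*a,**k): print(n,*blobs(f,*a,**k),sep="\n  ")
red=dict(lohi2=((172,120,60),(180,255,255)))
sh("whiteC",(0,0,185),(180,45,255),45,R(200,300,420,430),close=9)
sh("whiteY",(0,0,185),(180,45,255),45,R(610,290,690,370),close=9)
sh("org",(8,120,120),(18,255,255),45,R(350,330,420,420))
sh("yel",(20,120,120),(32,255,255),45,R(620,300,680,370))
sh("blue",(105,120,60),(125,255,255),45,R(200,340,260,430))
sh("green",(50,100,50),(80,255,255),45,R(290,340,350,430))
sh("btn",(50,100,50),(80,255,255),60,R(210,305,265,350))
sh("tray",(105,120,60),(125,255,255),18,R(560,360,660,460))
sh("roll",(0,120,60),(8,255,255),24,R(345,255,400,300),**red)
sh("stop",(0,120,60),(8,255,255),20,R(255,230,290,310),**red)
sh("stick",(0,120,60),(8,255,255),18,R(420,310,580,400),**red)
sh("sledwood",(10,50,120),(25,255,255),25,R(400,235,510,300))
sh("sleddark",(0,0,0),(180,255,70),25,R(425,240,490,290))
sh("mat",(0,0,0),(180,255,60),0,R(420,315,580,395),close=15)
sh("matyel",(22,120,120),(32,255,255),0,R(420,315,580,395))
sh("line",(20,120,120),(32,255,255),0,R(350,235,400,315),amin=5)
hsv=cv2.cvtColor(f["image"],cv2.COLOR_RGB2HSV)
for u in(230,245,260,280,300,325): print(u,hsv[140:170,u,2])
a=f["image"][135:260,120:450,::-1]
cv2.imwrite("pics/a.png",cv2.resize(a,(800,303),interpolation=cv2.INTER_CUBIC))
E
```

```text
whiteC
  (array([364.8, 336.9]), array([58.4, 36. ]), -86.5, array([147, 260]))
  (array([380.5,  58.4]), array([58.3, 32.9]), 89.5, array([248, 253]))
  (array([375.2, 194.4]), array([59.6, 37.1]), 74.8, array([199, 255]))
  (array([429.3, 342.3]), array([58.5, 36.4]), -88.0, array([147, 236]))
  (array([437.7, 177.5]), array([59.8, 37. ]), 74.5, array([206, 233]))
  (array([446.9,  59.4]), array([61.7, 33.6]), 89.5, array([247, 229]))
  (array([545.2,  87.2]), array([164.8,  14.4]), 89.5, array([238, 194]))
  (array([540.9, 265.6]), array([40.2, 18.5]), 78.1, array([174, 196]))
whiteY
  (array([ 457.2, -409. ]), array([59.9, 34.5]), 83.1, array([415, 224]))
  (array([ 523.4, -415.6]), array([57. , 36.2]), 85.2, array([415, 201]))
org
  (array([414.9,  59.6]), array([55.8, 24.9]), 89.5, array([248, 241]))
yel
  (array([ 490.6, -411.7]), array([59.8, 26.5]), 83.7, array([415, 212]))
blue
  (array([397.4, 338.3]), array([58.3, 25. ]), -86.5, array([147, 248]))
green
  (array([406.2, 185.1]), array([57.6, 23.3]), 75.6, array([203, 244]))
btn
  (array([499.6, 330.1]), array([31.4, 30.6]
[... 1106 characters left out ...]
186 215 220 222
 222 222 221 220 219 219 220 218 218 220 223 223]
245 [170 170 169 170 174 192 208 208 206 206 206 188 149 166 208 223 224 224
 223 224 224 223 222 220 221 221 221 221 221 221]
260 [171 173 171 170 174 194 209 211 209 211 211 189 147 191 219 220 219 221
 223 223 222 220 221 221 223 224 223 221 223 222]
280 [166 166 166 163 187 212 215 215 214 213 189 132 184 219 223 219 210 207
 209 210 184 102  51  45  44  43  45  40  43  41]
300 [165 164 167 194 215 215 216 216 214 195 147 167 205 217 216 213 209 209
 209 190 127  58  45  44  43  44  42  44  43  44]
325 [165 169 192 212 213 212 213 211 194 152 166 207 220 220 218 216 218 220
 220 219 218 219 219 219 218 218 218 219 219 218]
```

View pics/a.png

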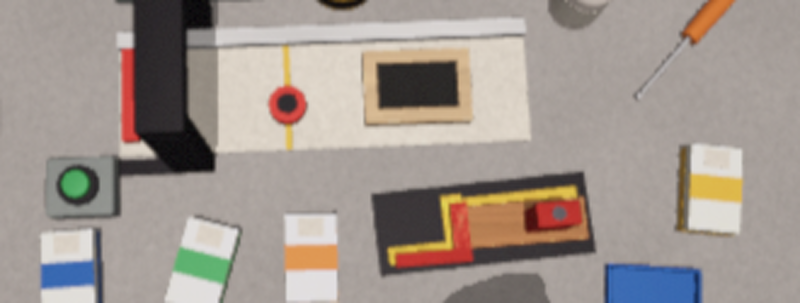

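The crop shows the stick on its mat, yawed about 5°, with the outline showing yellow. The roll sits on the yellow line, and the sled is near the fence. Next I fit the fence line and check the stick against its mat.

```bash
python3 - <<'E'
import pickle
from h import *
d=pickle.load(open("f0.pkl","rb"));f=d["top"]
g=cv2.cvtColor(f["image"],cv2.COLOR_RGB2GRAY).astype(float)
pts=[]
for u in range(215,330):
    c=g[140:156,u]; i=int(np.argmin(c[3:]))+3
    # falling edge half level before the dark minimum
    top=c[max(0,i-6):i].max();h=(top+c[i])/2
    j=i
    while c[j-1]<h:j-=1
    v=j-1+(c[j-1]-h)/(c[j-1]-c[j]); pts.append((u,140+v))
w=cast(f,pts,20);p=np.polyfit(w[:,1],w[:,0],1);res=w[:,0]-np.polyval(p,w[:,1])
ok=abs(res)<2;p=np.polyfit(w[ok,1],w[ok,0],1);print("guide x = %.4f*y + %.1f"%tuple(p),ok.sum(),res[ok].std(), "yaw deg",-np.degrees(np.arctan(p[0])))
print("fence right end px row profile",g[145,325:345])
for n,roi in(("handle top",(330,210,365,235)),):
    hsv=cv2.cvtColor(f["image"],cv2.COLOR_RGB2HSV)[roi[1]:roi[3],roi[0]:roi[2]]
    print(hsv[8:22,::2,2])
E
python3 - <<'E'
import pickle
from h import *
f=pickle.load(open("f0.pkl","rb"))["top"]
a=f["image"][195:260,265:375,::-1]
cv2.imwrite("pics/b.png",cv2.resize(a,(770,455),interpolation=cv2.INTER_CUBIC))
E
```

```text
guide x = -0.0308*y + 680.7 114 0.6000497277491159 yaw deg 1.7637717153471884
fence right end px row profile [208. 208. 208. 208. 207. 207. 207. 207. 206. 207. 205. 193. 170. 163.
 163. 164. 164. 164. 166. 163.]
[[174 172 175 144 130 123 151 147 148 156 161 169 178 177 177 174  97 168]
 [185 181 180 134 116 100 176 178 180 180 170 184 185 183 183 172  88 171]
 [185 184 184 136 103  93 186 186 186 171 136 166 186 184 185 172  80 168]
 [186 185 184 128  81  88 185 187 186 143 105 127 183 186 186 174  80 165]
 [182 180 183 110  75  85 182 188 186 122 101 107 180 188 186 174  83 164]
 [181 181 182 109  75  79 178 189 187 126 101 105 181 188 187 174  89 163]
 [185 185 185 113  74  78 173 190 189 142 108 122 184 189 187 175  96 163]
 [186 185 184 115  75  75 168 190 189 171 145 159 188 188 187 171  97 162]
 [182 180 181 114  76  74 164 190 189 189 178 180 185 182 181 170 105 161]
 [178 175 177 117  77  74 160 183 183 181 170 163 157 155 165 179 106 152]
 [178 177 177 119  75  79 137 155 151 143 129 115 109 141 159 178 105 131]
 [179 179 179 132  82  88  97 104 107 107 111 119 140 169 173 178 115 116]
 [181 179 180 159 110 122 121 132 146 149 154 160 175 179 179 179 130 109]
 [183 183 182 180 159 165 165 171 180 182 183 183 184 182 182 182 143  92]]
```

View pics/b.png

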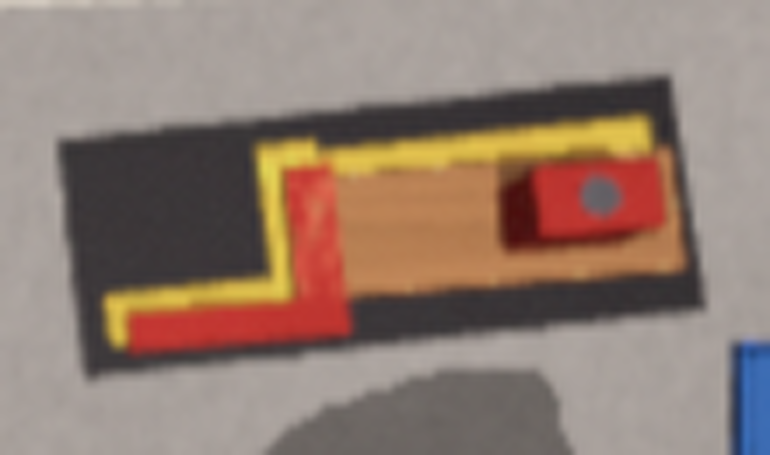

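The stick sits about 8–10 mm off its outline, towards −x and −y; the yellow shows on the +x and +y sides. I'll work out both positions and the tool deltas.

```bash
cat >> h.py <<'E'
def to(x,y,z,yaw,p=None):
    """tool-frame delta from present (or p=(x,y,z,yaw)) to target; TCP mm; dyaw rad (wz=-dyaw)"""
    if p is None:
        s=r.sense();p=(*s["eef_pos"],s["tcp_rot"][2])
    d=np.array([x-p[0],y-p[1]]);c,s_=np.cos(p[3]),np.sin(p[3])
    print("tx %.1f ty %.1f tz %.1f  wz %.3f"%(c*d[0]+s_*d[1],s_*d[0]-c*d[1],p[2]-z,-(yaw-p[3])))
E
python3 - <<'E'
import pickle
from h import *
f=pickle.load(open("f0.pkl","rb"))["top"]
V=lambda a:np.array(a,float)/7+[265-.43,195-.43]
print("grip",cast(f,V([[600,195]]),98))
a=cast(f,V([[127,315],[127,353],[350,332],[335,165],[287,168],[685,270]]),18);print("stick pts",a.round(1))
b=cast(f,V([[105,297],[290,297],[258,145],[318,140],[652,118]]),0);print("outline",b.round(1))
# stick axes
t=np.radians(4.7);X=np.array([np.cos(t),np.sin(t)]);Y=np.array([-np.sin(t),np.cos(t)])
for P,q in zip(b,[(-25,180),(-25,110),(30,110),(30,95),(25,-50)]): print("mark",(P-q[0]*X-q[1]*Y).round(1))
for P,q in zip(a,[(-25,180),(-40,180),(-40,95),(30,95),(30,110),(-25,-50)]): print("grip",(P-q[0]*X-q[1]*Y).round(1))
to(598,88,60,0.262)
E
```

```text
grip [[ 457.13708439 -216.32932348]]
stick pts [[ 418.3  -39. ]
 [ 403.   -38.7]
 [ 410.6 -129.7]
 [ 478.9 -125.9]
 [ 477.9 -106. ]
 [ 434.5 -267.7]]
outline [[ 427.   -31.2]
 [ 426.3 -107.8]
 [ 489.7  -96.4]
 [ 491.6 -121.5]
 [ 499.6 -261.9]]
mark [ 466.7 -208.5]
mark [ 460.2 -215.4]
mark [ 468.8 -208.4]
mark [ 469.5 -218.7]
mark [ 470.6 -214.2]
grip [ 458.  -216.3]
grip [ 457.6 -214.8]
grip [ 458.2 -221.1]
grip [ 456.8 -223. ]
grip [ 457.  -218.1]
grip [ 455.3 -215.8]
tx 600.4 ty -554.8 tz 170.6  wz -0.000
```

Request:
arm_command([
  {"tz": -10},
  {"wz": 0.087},
  {"wz": 0.087},
  {"wz": 0.087},
])

```text
schema error: expected keys hand, tx, ty, tz, wx, wy, wz
```

Request:
arm_command([
  {"hand": 85, "tx": 0, "ty": 0, "tz": 0, "wx": 0, "wy": 0, "wz": 0.131},
  {"hand": 85, "tx": 0, "ty": 0, "tz": 0, "wx": 0, "wy": 0, "wz": 0.131},
  {"hand": 85, "tx": 33, "ty": -50, "tz": 0, "wx": 0, "wy": 0, "wz": 0},
  {"hand": 85, "tx": 33, "ty": -50, "tz": 0, "wx": 0, "wy": 0, "wz": 0},
  {"hand": 85, "tx": 33, "ty": -50, "tz": 0, "wx": 0, "wy": 0, "wz": 0},
  {"hand": 85, "tx": 33, "ty": -50, "tz": 0, "wx": 0, "wy": 0, "wz": 0},
  {"hand": 85, "tx": 33, "ty": -50, "tz": 0, "wx": 0, "wy": 0, "wz": 0},
  {"hand": 85, "tx": 33, "ty": -50, "tz": 0, "wx": 0, "wy": 0, "wz": 0},
])

```text
clock: 1.1
eef_pos: [360.5, -302.0, 231.2]
tcp_rot: [-3.142, -0.0, -0.001]
contact_force: [0.2, -1.0, -0.5]
opening: 0.993
grasp_force: 0.0
```

Request:
arm_command([
  {"hand": 85, "tx": 33, "ty": -50, "tz": 0, "wx": 0, "wy": 0, "wz": 0},
  {"hand": 85, "tx": 33, "ty": -50, "tz": 0, "wx": 0, "wy": 0, "wz": 0},
  {"hand": 85, "tx": 33, "ty": -50, "tz": 0, "wx": 0, "wy": 0, "wz": 0},
  {"hand": 85, "tx": 33, "ty": -50, "tz": 0, "wx": 0, "wy": 0, "wz": 0},
  {"hand": 85, "tx": 33, "ty": -50, "tz": 0, "wx": 0, "wy": 0, "wz": 0},
  {"hand": 85, "tx": 33, "ty": -50, "tz": 0, "wx": 0, "wy": 0, "wz": 0},
  {"hand": 85, "tx": 0, "ty": -50, "tz": 0, "wx": 0, "wy": 0, "wz": 0},
  {"hand": 85, "tx": 0, "ty": 0, "tz": 0, "wx": 0, "wy": 0, "wz": 0},
])

```text
clock: 2.1
eef_pos: [557.7, 49.2, 230.7]
tcp_rot: [-3.141, 0.001, 0.004]
contact_force: [-0.6, -0.0, -0.6]
opening: 0.995
grasp_force: 0.0
```

```bash
python3 - <<'E'
from h import *
f=imaging.grab_frame("wrist")
print(*blobs(f,(0,120,60),(8,255,255),24,lohi2=((172,120,60),(180,255,255))),sep="\n")
cv2.imwrite("pics/w1.png",f["image"][:,:,::-1])
to(598,88,60,0)
E
```

```text
(array([422.3, -49. ]), array([29.8, 23.8]), -85.0, array([321, 260]))
(array([ 430.8, -249.4]), array([145.6,  60. ]), 59.4, array([461, 254]))
(array([ 452.8, -113.3]), array([76.6, 25.4]), 10.0, array([367, 237]))
(array([600.8,  88.5]), array([45.5, 43.5]), -89.8, array([221, 132]))
(array([614.5, 270.3]), array([112.9,  30.5]), 1.8, array([ 70, 117]))
tx 40.6 ty -40.4 tz 170.8  wz 0.003
```

View pics/w1.png

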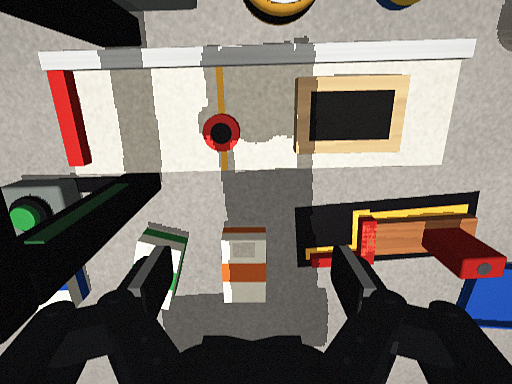

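The wrist view shows the roll at (221, 132), which casts to (600, 88), in agreement with the top view. The sled is at (350, 113) and the fence runs across the top of the picture. I'll pick up the roll.

Request:
arm_command([
  {"hand": 85, "tx": 42, "ty": -40, "tz": 0, "wx": 0, "wy": 0, "wz": 0},
  {"hand": 85, "tx": 0, "ty": 0, "tz": 50, "wx": 0, "wy": 0, "wz": 0},
  {"hand": 85, "tx": 0, "ty": 0, "tz": 50, "wx": 0, "wy": 0, "wz": 0},
  {"hand": 85, "tx": 0, "ty": 0, "tz": 50, "wx": 0, "wy": 0, "wz": 0},
  {"hand": 85, "tx": 0, "ty": 0, "tz": 40, "wx": 0, "wy": 0, "wz": 0},
  {"hand": 85, "tx": 0, "ty": 0, "tz": 25, "wx": 0, "wy": 0, "wz": 0},
  {"hand": 85, "tx": 0, "ty": 0, "tz": 10, "wx": 0, "wy": 0, "wz": 0},
  {"hand": 85, "tx": 0, "ty": 0, "tz": 0, "wx": 0, "wy": 0, "wz": 0},
])

```text
clock: 3.15
eef_pos: [599.8, 85.3, 6.2]
tcp_rot: [3.141, 0.001, -0.001]
contact_force: [0.2, -0.4, 0.1]
opening: 0.996
grasp_force: 0.0
```

Request:
arm_command([
  {"hand": 30, "tx": 0, "ty": 0, "tz": 0, "wx": 0, "wy": 0, "wz": 0},
  {"hand": 30, "tx": 0, "ty": 0, "tz": 0, "wx": 0, "wy": 0, "wz": 0},
  {"hand": 30, "tx": 0, "ty": 0, "tz": 0, "wx": 0, "wy": 0, "wz": 0},
  {"hand": 30, "tx": 0, "ty": 0, "tz": 0, "wx": 0, "wy": 0, "wz": 0},
  {"hand": 30, "tx": 0, "ty": 0, "tz": 0, "wx": 0, "wy": 0, "wz": 0},
  {"hand": 30, "tx": 0, "ty": 0, "tz": 0, "wx": 0, "wy": 0, "wz": 0},
], squeeze=30)

```text
clock: 3.9
eef_pos: [600.6, 86.3, 7.6]
tcp_rot: [-3.141, -0.002, 0.0]
contact_force: [-1.1, -1.1, 6.2]
opening: 0.523
grasp_force: 29.9
```

Request:
arm_command([
  {"hand": 30, "tx": 0, "ty": 0, "tz": -50, "wx": 0, "wy": 0, "wz": 0},
  {"hand": 30, "tx": 0, "ty": 0, "tz": -50, "wx": 0, "wy": 0, "wz": 0},
  {"hand": 30, "tx": 0, "ty": 0, "tz": -50, "wx": 0, "wy": 0, "wz": 0},
  {"hand": 30, "tx": -25, "ty": 42, "tz": 0, "wx": 0, "wy": 0, "wz": 0},
  {"hand": 30, "tx": -25, "ty": 42, "tz": 0, "wx": 0, "wy": 0, "wz": 0},
  {"hand": 30, "tx": -25, "ty": 42, "tz": 0, "wx": 0, "wy": 0, "wz": 0},
  {"hand": 30, "tx": -25, "ty": 42, "tz": 0, "wx": 0, "wy": 0, "wz": 0},
  {"hand": 30, "tx": -25, "ty": 42, "tz": 0, "wx": 0, "wy": 0, "wz": 0},
])

```text
clock: 4.9
eef_pos: [474.1, -124.9, 156.9]
tcp_rot: [3.141, -0.001, 0.0]
contact_force: [0.2, -0.6, -0.3]
opening: 0.524
grasp_force: 31.3
```

Request:
arm_command([
  {"hand": 30, "tx": -25, "ty": 42, "tz": 0, "wx": 0, "wy": 0, "wz": 0},
  {"hand": 30, "tx": -25, "ty": 42, "tz": 0, "wx": 0, "wy": 0, "wz": 0},
  {"hand": 30, "tx": -25, "ty": 42, "tz": 0, "wx": 0, "wy": 0, "wz": 0},
  {"hand": 30, "tx": -25, "ty": 42, "tz": 0, "wx": 0, "wy": 0, "wz": 0},
  {"hand": 30, "tx": -27, "ty": 46, "tz": 0, "wx": 0, "wy": 0, "wz": 0},
  {"hand": 30, "tx": 0, "ty": 0, "tz": 50, "wx": 0, "wy": 0, "wz": 0},
  {"hand": 30, "tx": 0, "ty": 0, "tz": 50, "wx": 0, "wy": 0, "wz": 0},
  {"hand": 30, "tx": 0, "ty": 0, "tz": 0, "wx": 0, "wy": 0, "wz": 0},
])

```text
clock: 5.9
eef_pos: [345.8, -336.0, 54.1]
tcp_rot: [-3.137, 0.005, -0.0]
contact_force: [0.3, -0.2, -0.2]
opening: 0.524
grasp_force: 31.4
```

Request:
arm_command([
  {"hand": 30, "tx": 2, "ty": 2, "tz": 32, "wx": 0, "wy": 0, "wz": 0},
  {"hand": 30, "tx": 0, "ty": 0, "tz": 0, "wx": 0, "wy": 0, "wz": 0},
  {"hand": 62, "tx": 0, "ty": 0, "tz": 0, "wx": 0, "wy": 0, "wz": 0},
  {"hand": 62, "tx": 0, "ty": 0, "tz": 0, "wx": 0, "wy": 0, "wz": 0},
  {"hand": 62, "tx": 0, "ty": 0, "tz": -20, "wx": 0, "wy": 0, "wz": 0},
  {"hand": 85, "tx": 0, "ty": 0, "tz": -50, "wx": 0, "wy": 0, "wz": 0},
  {"hand": 85, "tx": 0, "ty": 0, "tz": -50, "wx": 0, "wy": 0, "wz": 0},
])

```text
clock: 6.78
eef_pos: [349.7, -339.6, 146.5]
tcp_rot: [3.141, -0.0, -0.0]
contact_force: [0.2, -0.0, 0.6]
opening: 0.996
grasp_force: 0.0
```

Request:
arm_command([
  {"hand": 85, "tx": 48, "ty": 25, "tz": -20, "wx": 0, "wy": 0, "wz": 0},
  {"hand": 85, "tx": 46, "ty": 25, "tz": -20, "wx": 0, "wy": 0, "wz": 0},
  {"hand": 85, "tx": 0, "ty": 25, "tz": 0, "wx": 0, "wy": 0, "wz": 0.1},
  {"hand": 85, "tx": 0, "ty": 0, "tz": 0, "wx": 0, "wy": 0, "wz": 0},
])

```text
clock: 7.28
eef_pos: [444.2, -415.8, 185.4]
tcp_rot: [3.14, -0.001, -0.101]
contact_force: [-0.9, 1.0, -0.1]
opening: 0.993
grasp_force: 0.0
```

```bash
cat >> h.py <<'E'
def cart(f,roi=None):
    for n,lo,hi in(("o",(6,120,100),(18,255,255)),("y",(20,120,120),(32,255,255)),("b",(105,120,60),(125,255,255)),("g",(50,100,50),(80,255,255))):
        for b in blobs(f,lo,hi,45,roi):
            if 45<b[1][0]<75 and 15<b[1][1]<40: print(n,*b)
E
python3 - <<'E'
from h import *
s=r.sense();print(s["eef_pos"],s["tcp_rot"][2])
f=imaging.grab_frame("wrist");cart(f)
print(*blobs(f,(0,0,170),(180,50,255),45,close=3,amin=200),sep="\n")
t=imaging.grab_frame("top");print(*blobs(t,(0,120,60),(8,255,255),28,(350,220,420,290),lohi2=((172,120,60),(180,255,255))))
cv2.imwrite("pics/w2.png",f["image"][:,:,::-1])
E
```

```text
[ 444.16825865 -415.81858292  185.38767411] -0.10079710477841419
(array([ 159.6, -600.3]), array([55.2, 48.7]), 84.2, array([405, 373]))
(array([ 202.6, -176. ]), array([56.8, 48.7]), 84.2, array([ 97, 373]))
(array([ 291.6, -102.7]), array([67.8, 19.7]), -48.3, array([ 21, 320]))
(array([ 412. , -191.8]), array([38.7, 20.3]), -84.7, array([ 53, 226]))
(array([ 395.4, -457. ]), array([600.7, 416.4]), 84.2, array([266, 148]))
(array([ 350.6, -338. ]), array([44.9, 41.8]), 86.3, array([390, 263])) (array([ 457.1, -245. ]), array([29.1, 28.5]), 89.5, array([355, 225]))
```

View pics/w2.png

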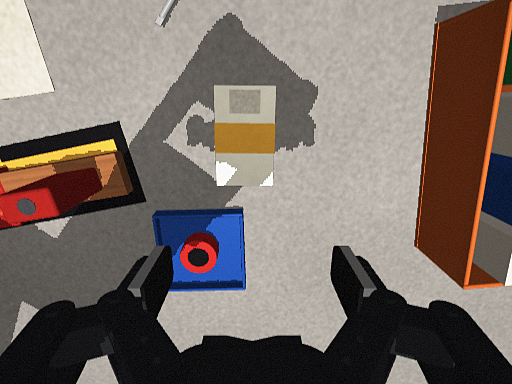

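The wrist view shows the roll in the tray at (199, 254) and the yellow carton square to the tool, with corners near (214,86), (275,86), (274,186) and (215,186).

```bash
python3 - <<'E'
from h import *
f=imaging.grab_frame("wrist")
c=cast(f,[[214,86],[275,86],[274,186],[215,186]],45);print(c.round(1),c.mean(0))
to(*c.mean(0),15,-.1)
E
```

```text
[[ 540.1 -387. ]
 [ 534.4 -444.2]
 [ 436.1 -436.1]
 [ 442.2 -374.2]] [ 488.2122378  -410.38097472]
tx 44.6 ty -7.9 tz 169.4  wz 0.001
```

Request:
arm_command([
  {"hand": 85, "tx": 45, "ty": -7, "tz": 0, "wx": 0, "wy": 0, "wz": 0},
  {"hand": 85, "tx": 0, "ty": 0, "tz": 50, "wx": 0, "wy": 0, "wz": 0},
  {"hand": 85, "tx": 0, "ty": 0, "tz": 50, "wx": 0, "wy": 0, "wz": 0},
  {"hand": 85, "tx": 0, "ty": 0, "tz": 45, "wx": 0, "wy": 0, "wz": 0},
  {"hand": 85, "tx": 0, "ty": 0, "tz": 25, "wx": 0, "wy": 0, "wz": 0},
  {"hand": 50, "tx": 0, "ty": 0, "tz": 0, "wx": 0, "wy": 0, "wz": 0},
  {"hand": 50, "tx": 0, "ty": 0, "tz": 0, "wx": 0, "wy": 0, "wz": 0},
  {"hand": 50, "tx": 0, "ty": 0, "tz": 0, "wx": 0, "wy": 0, "wz": 0},
], squeeze=40)

```text
clock: 8.43
eef_pos: [489.9, -412.7, 15.8]
tcp_rot: [3.14, -0.002, -0.1]
contact_force: [0.6, -0.1, -2.1]
opening: 0.697
grasp_force: 45.9
```

Request:
arm_command([
  {"hand": 50, "tx": 0, "ty": 0, "tz": 0, "wx": 0, "wy": 0, "wz": 0},
  {"hand": 50, "tx": 0, "ty": 0, "tz": -20, "wx": 0, "wy": 0, "wz": 0},
  {"hand": 50, "tx": 0, "ty": 0, "tz": -50, "wx": 0, "wy": 0, "wz": -0.15},
  {"hand": 50, "tx": 0, "ty": 0, "tz": -50, "wx": 0, "wy": 0, "wz": -0.15},
  {"hand": 50, "tx": 0, "ty": 0, "tz": -10, "wx": 0, "wy": 0, "wz": -0.15},
  {"hand": 50, "tx": 0, "ty": 0, "tz": 0, "wx": 0, "wy": 0, "wz": -0.15},
])

```text
clock: 9.18
eef_pos: [490.2, -413.1, 147.8]
tcp_rot: [3.138, -0.002, 0.505]
contact_force: [0.4, -0.0, -2.3]
opening: 0.695
grasp_force: 46.0
```

Request:
arm_command([
  {"hand": 50, "tx": 0, "ty": 0, "tz": 0, "wx": 0, "wy": 0, "wz": -0.15},
  {"hand": 50, "tx": 0, "ty": 0, "tz": 0, "wx": 0, "wy": 0, "wz": -0.15},
  {"hand": 50, "tx": 0, "ty": 0, "tz": 0, "wx": 0, "wy": 0, "wz": -0.15},
  {"hand": 50, "tx": 0, "ty": 0, "tz": 0, "wx": 0, "wy": 0, "wz": -0.15},
  {"hand": 50, "tx": 0, "ty": 0, "tz": 0, "wx": 0, "wy": 0, "wz": -0.15},
  {"hand": 50, "tx": 0, "ty": 0, "tz": 0, "wx": 0, "wy": 0, "wz": -0.15},
  {"hand": 50, "tx": 0, "ty": 0, "tz": 0, "wx": 0, "wy": 0, "wz": -0.15},
  {"hand": 50, "tx": 0, "ty": 0, "tz": 0, "wx": 0, "wy": 0, "wz": -0.05},
])

```text
clock: 10.18
eef_pos: [489.4, -412.4, 145.9]
tcp_rot: [3.141, 0.001, 1.603]
contact_force: [0.0, -0.6, -2.3]
opening: 0.695
grasp_force: 46.0
```

```bash
python3 - <<'E'
from h import *
t=imaging.grab_frame("top")
print(*blobs(t,(10,50,120),(25,255,255),25,(256,150,326,192)));print(*blobs(t,(0,0,0),(180,255,70),25,(272,155,314,186)))
to(620,-69,140,1.571+.015)
E
```

```text
(array([619.7, -68.9]), array([130.6,  92.8]), -88.5, array([292, 170]))
(array([621.7, -68.7]), array([91.2, 51.1]), 89.5, array([292, 170]))
tx 338.9 ty 141.9 tz 5.9  wz 0.018
```

Request:
arm_command([
  {"hand": 50, "tx": 48, "ty": 20, "tz": 0, "wx": 0, "wy": 0, "wz": 0.009},
  {"hand": 50, "tx": 48, "ty": 20, "tz": 0, "wx": 0, "wy": 0, "wz": 0.009},
  {"hand": 50, "tx": 48, "ty": 20, "tz": 0, "wx": 0, "wy": 0, "wz": 0},
  {"hand": 50, "tx": 48, "ty": 20, "tz": 0, "wx": 0, "wy": 0, "wz": 0},
  {"hand": 50, "tx": 48, "ty": 20, "tz": 0, "wx": 0, "wy": 0, "wz": 0},
  {"hand": 50, "tx": 48, "ty": 20, "tz": 0, "wx": 0, "wy": 0, "wz": 0},
  {"hand": 50, "tx": 48, "ty": 20, "tz": 0, "wx": 0, "wy": 0, "wz": 0},
  {"hand": 50, "tx": 0, "ty": 0, "tz": 20, "wx": 0, "wy": 0, "wz": 0},
])

```text
clock: 11.22
eef_pos: [627.1, -71.2, 126.8]
tcp_rot: [3.136, -0.0, 1.585]
contact_force: [-0.4, -0.7, -1.8]
opening: 0.696
grasp_force: 46.1
```

Request:
arm_command([
  {"hand": 50, "tx": 0, "ty": 0, "tz": 30, "wx": 0, "wy": 0, "wz": 0},
  {"hand": 50, "tx": 0, "ty": 0, "tz": 0, "wx": 0, "wy": 0, "wz": 0},
])

```text
clock: 11.48
eef_pos: [622.1, -74.6, 92.6]
tcp_rot: [-3.137, -0.0, 1.581]
contact_force: [-0.3, -0.3, -1.5]
opening: 0.696
grasp_force: 45.8
```

```bash
python3 - <<'E'
from h import *
to(621,-69,42,1.586)
f=imaging.grab_frame("wrist");cv2.imwrite("pics/w3.png",f["image"][:,:,::-1])
E
```

```text
tx 5.6 ty -1.1 tz 50.6  wz -0.005
```

View pics/w3.png

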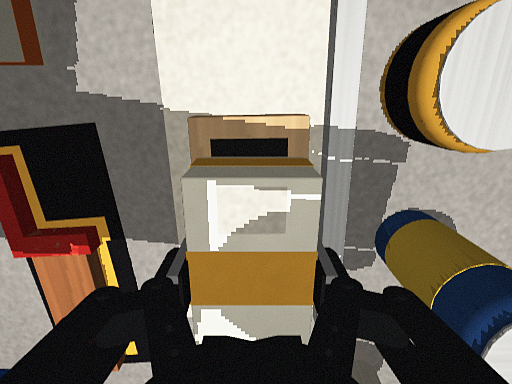

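The view shows the carton held level over the sled. The sled's far edge runs from (190,116) to (309,115) and the dark rectangle's far edge from (211,138) to (288,138).

```bash
python3 - <<'E'
from h import *
f=imaging.grab_frame("wrist")
print(cast(f,[[190,116],[309,115],[211,138],[288,138]],25).round(1))
s=r.sense();z=s["eef_pos"][2]+30;print(s["eef_pos"],cast(f,[[183,178],[322,178]],z).round(1))
print("guide edge",cast(f,[[329,50],[326,130]],20))
E
```

```text
[[578.4  -4.7]
 [665.1  -3.1]
 [593.2 -20.5]
 [650.7 -19.9]]
[624.23239321 -74.95462769  94.96627827] [[595.4 -23.7]
 [652.5 -23.1]]
guide edge [[676.73188192  40.38267953]
 [679.81175792 -14.22212821]]
```

Request:
arm_command([
  {"hand": 50, "tx": 6, "ty": 0, "tz": 20, "wx": 0, "wy": 0, "wz": 0},
  {"hand": 50, "tx": 0, "ty": 0, "tz": 20, "wx": 0, "wy": 0, "wz": 0},
  {"hand": 50, "tx": 0, "ty": 0, "tz": 10, "wx": 0, "wy": 0, "wz": 0},
  {"hand": 50, "tx": 0, "ty": 0, "tz": 3, "wx": 0, "wy": 0, "wz": 0},
  {"hand": 50, "tx": 0, "ty": 0, "tz": 0, "wx": 0, "wy": 0, "wz": 0},
  {"hand": 80, "tx": 0, "ty": 0, "tz": 0, "wx": 0, "wy": 0, "wz": 0},
  {"hand": 80, "tx": 0, "ty": 0, "tz": 0, "wx": 0, "wy": 0, "wz": 0},
  {"hand": 80, "tx": 0, "ty": 0, "tz": 0, "wx": 0, "wy": 0, "wz": 0},
])

```text
clock: 12.58
eef_pos: [624.5, -68.3, 41.8]
tcp_rot: [3.141, 0.0, 1.582]
contact_force: [-0.1, -0.7, -0.3]
opening: 0.935
grasp_force: 0.0
```

Request:
arm_command([
  {"hand": 80, "tx": 0, "ty": 0, "tz": -40, "wx": 0, "wy": 0, "wz": 0},
  {"hand": 85, "tx": 0, "ty": 0, "tz": -50, "wx": 0, "wy": 0, "wz": 0},
  {"hand": 85, "tx": 0, "ty": 0, "tz": -50, "wx": 0, "wy": 0, "wz": 0},
  {"hand": 85, "tx": 0, "ty": -50, "tz": -10, "wx": 0, "wy": 0, "wz": 0},
  {"hand": 85, "tx": 30, "ty": -50, "tz": 0, "wx": 0, "wy": 0, "wz": 0},
  {"hand": 85, "tx": 50, "ty": -50, "tz": 0, "wx": 0, "wy": 0, "wz": 0},
  {"hand": 85, "tx": 50, "ty": -50, "tz": 0, "wx": 0, "wy": 0, "wz": 0},
])

```text
clock: 13.45
eef_pos: [433.2, 48.8, 191.6]
tcp_rot: [3.14, -0.0, 1.581]
contact_force: [-1.0, 1.6, -0.7]
opening: 0.995
grasp_force: 0.0
```

```bash
cat >> h.py <<'E'
def corners(f,z,lo,hi,roi):
    """white box corners (px) via quad of convex hull"""
    hsv=cv2.cvtColor(f["image"],cv2.COLOR_RGB2HSV);m=cv2.inRange(hsv,lo,hi)
    k=np.zeros_like(m);x0,y0,x1,y1=roi;k[y0:y1,x0:x1]=255
    m=cv2.morphologyEx(m&k,cv2.MORPH_CLOSE,np.ones((9,9)))
    c=max(cv2.findContours(m,0,1)[0],key=cv2.contourArea)
    w=cast(f,c[:,0],z).astype(np.float32);return cv2.minAreaRect(w)
E
python3 - <<'E'
from h import *
s=r.sense();print(s["eef_pos"],s["tcp_rot"])
t=imaging.grab_frame("top")
print("placed",*blobs(t,(20,120,120),(32,255,255),70,(262,140,322,195)))
cv2.imwrite("pics/t2.png",cv2.resize(t["image"][130:270,120:420,::-1],(800,373)))
E
```

```text
[433.15225153  48.83110744 191.62783019] [ 3.14047084e+00 -3.52316344e-04  1.58050745e+00]
placed (array([624.1, -67.6]), array([58.4, 25.5]), -1.3, array([292, 165]))
```

View pics/t2.png

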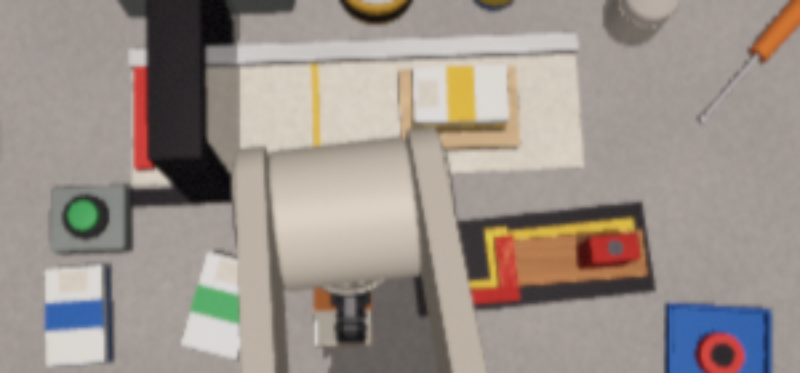

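The yellow carton sits on the sled, and its band centre reads (624, −68) against about (621.5, −69) for the sled. The roll is in the tray. Orange carton next.

Request:
arm_command([
  {"hand": 85, "tx": 10, "ty": -20, "tz": 0, "wx": 0, "wy": 0, "wz": 0.15},
  {"hand": 85, "tx": 0, "ty": 0, "tz": 0, "wx": 0, "wy": 0, "wz": 0.15},
  {"hand": 85, "tx": 0, "ty": 0, "tz": 0, "wx": 0, "wy": 0, "wz": 0.15},
  {"hand": 85, "tx": 0, "ty": 0, "tz": 0, "wx": 0, "wy": 0, "wz": 0.15},
  {"hand": 85, "tx": 0, "ty": 0, "tz": 0, "wx": 0, "wy": 0, "wz": 0.15},
  {"hand": 85, "tx": 0, "ty": 0, "tz": 0, "wx": 0, "wy": 0, "wz": 0.15},
  {"hand": 85, "tx": 0, "ty": 0, "tz": 0, "wx": 0, "wy": 0, "wz": 0.15},
  {"hand": 85, "tx": 0, "ty": 0, "tz": 0, "wx": 0, "wy": 0, "wz": 0.15},
])

```text
clock: 14.5
eef_pos: [414.5, 57.8, 191.6]
tcp_rot: [3.141, -0.001, 0.377]
contact_force: [-0.7, -0.0, 0.5]
opening: 0.995
grasp_force: 0.0
```

Request:
arm_command([
  {"hand": 85, "tx": 0, "ty": 0, "tz": 0, "wx": 0, "wy": 0, "wz": 0.15},
  {"hand": 85, "tx": 0, "ty": 0, "tz": 0, "wx": 0, "wy": 0, "wz": 0.15},
  {"hand": 85, "tx": 0, "ty": 0, "tz": 0, "wx": 0, "wy": 0, "wz": 0.065},
  {"hand": 85, "tx": 0, "ty": 0, "tz": 0, "wx": 0, "wy": 0, "wz": 0},
])

```text
clock: 15.0
eef_pos: [414.5, 57.8, 191.5]
tcp_rot: [-3.142, -0.0, 0.017]
contact_force: [-0.5, 0.7, -0.2]
opening: 0.997
grasp_force: 0.0
```

```bash
python3 - <<'E'
from h import *
s=r.sense();print(s["eef_pos"],s["tcp_rot"])
to(414,59,15,0.016)
f=imaging.grab_frame("wrist");cart(f)
E
```

```text
[414.4629428   57.81200065 191.49600026] [-3.14153714e+00 -4.15559716e-04  1.73841891e-02]
tx -0.4 ty -1.2 tz 176.5  wz 0.001
o [414.2  60.5] [60.6 29. ] -89.0 [250 180]
g [406.4 185.7] [60.4 28.8] 74.9 [134 185]
```

Request:
arm_command([
  {"hand": 85, "tx": 0, "ty": -2, "tz": 50, "wx": 0, "wy": 0, "wz": 0},
  {"hand": 85, "tx": 0, "ty": 0, "tz": 50, "wx": 0, "wy": 0, "wz": 0},
  {"hand": 85, "tx": 0, "ty": 0, "tz": 50, "wx": 0, "wy": 0, "wz": 0},
  {"hand": 85, "tx": 0, "ty": 0, "tz": 26, "wx": 0, "wy": 0, "wz": 0},
  {"hand": 85, "tx": 0, "ty": 0, "tz": 0, "wx": 0, "wy": 0, "wz": 0},
  {"hand": 50, "tx": 0, "ty": 0, "tz": 0, "wx": 0, "wy": 0, "wz": 0},
  {"hand": 50, "tx": 0, "ty": 0, "tz": 0, "wx": 0, "wy": 0, "wz": 0},
  {"hand": 50, "tx": 0, "ty": 0, "tz": 0, "wx": 0, "wy": 0, "wz": 0},
])

```text
clock: 16.05
eef_pos: [415.5, 60.0, 16.7]
tcp_rot: [-3.141, -0.003, 0.017]
contact_force: [-1.2, 0.2, 7.9]
opening: 0.691
grasp_force: 44.4
```

Request:
arm_command([
  {"hand": 50, "tx": 0, "ty": 0, "tz": 0, "wx": 0, "wy": 0, "wz": 0},
  {"hand": 50, "tx": 0, "ty": 0, "tz": -20, "wx": 0, "wy": 0, "wz": 0},
  {"hand": 50, "tx": 0, "ty": 0, "tz": -45, "wx": 0, "wy": 0, "wz": 0},
  {"hand": 50, "tx": 0, "ty": 0, "tz": -45, "wx": 0, "wy": 0, "wz": -0.15},
  {"hand": 50, "tx": 0, "ty": 0, "tz": -30, "wx": 0, "wy": 0, "wz": -0.15},
  {"hand": 50, "tx": 0, "ty": 0, "tz": 0, "wx": 0, "wy": 0, "wz": -0.15},
  {"hand": 50, "tx": 0, "ty": 0, "tz": 0, "wx": 0, "wy": 0, "wz": -0.15},
  {"hand": 50, "tx": 0, "ty": 0, "tz": 0, "wx": 0, "wy": 0, "wz": -0.15},
])

```text
clock: 17.05
eef_pos: [414.4, 59.8, 156.2]
tcp_rot: [3.141, -0.001, 0.772]
contact_force: [-0.2, -0.2, -2.0]
opening: 0.697
grasp_force: 44.6
```

Request:
arm_command([
  {"hand": 50, "tx": 0, "ty": 0, "tz": 0, "wx": 0, "wy": 0, "wz": -0.15},
  {"hand": 50, "tx": 0, "ty": 0, "tz": 0, "wx": 0, "wy": 0, "wz": -0.15},
  {"hand": 50, "tx": 0, "ty": 0, "tz": 0, "wx": 0, "wy": 0, "wz": -0.15},
  {"hand": 50, "tx": 0, "ty": 0, "tz": 0, "wx": 0, "wy": 0, "wz": -0.15},
  {"hand": 50, "tx": 0, "ty": 0, "tz": 0, "wx": 0, "wy": 0, "wz": -0.15},
  {"hand": 50, "tx": 0, "ty": 0, "tz": 0, "wx": 0, "wy": 0, "wz": -0.07},
  {"hand": 50, "tx": 0, "ty": 0, "tz": 0, "wx": 0, "wy": 0, "wz": 0},
])

```text
clock: 17.92
eef_pos: [414.4, 59.8, 155.9]
tcp_rot: [3.141, -0.0, 1.586]
contact_force: [1.0, -0.7, -1.7]
opening: 0.698
grasp_force: 44.6
```

```bash
python3 - <<'E'
from h import *
to(621.5,-69.5,88,1.586)
E
```

```text
tx -132.5 ty 205.1 tz 67.9  wz 0.000
```

Request:
arm_command([
  {"hand": 50, "tx": -26.5, "ty": 41, "tz": 0, "wx": 0, "wy": 0, "wz": 0},
  {"hand": 50, "tx": -26.5, "ty": 41, "tz": 0, "wx": 0, "wy": 0, "wz": 0},
  {"hand": 50, "tx": -26.5, "ty": 41, "tz": 0, "wx": 0, "wy": 0, "wz": 0},
  {"hand": 50, "tx": -26.5, "ty": 41, "tz": 0, "wx": 0, "wy": 0, "wz": 0},
  {"hand": 50, "tx": -26.5, "ty": 41, "tz": 0, "wx": 0, "wy": 0, "wz": 0},
  {"hand": 50, "tx": 0, "ty": 0, "tz": 0, "wx": 0, "wy": 0, "wz": 0},
  {"hand": 50, "tx": 0, "ty": 0, "tz": 20, "wx": 0, "wy": 0, "wz": 0},
  {"hand": 50, "tx": 0, "ty": 0, "tz": 20, "wx": 0, "wy": 0, "wz": 0},
])

```text
clock: 18.92
eef_pos: [620.0, -68.7, 113.7]
tcp_rot: [-3.14, -0.0, 1.587]
contact_force: [0.8, -0.0, -1.9]
opening: 0.696
grasp_force: 44.9
```

Request:
arm_command([
  {"hand": 50, "tx": 0, "ty": 0, "tz": 15, "wx": 0, "wy": 0, "wz": 0},
  {"hand": 50, "tx": 0, "ty": 0, "tz": 8, "wx": 0, "wy": 0, "wz": 0},
  {"hand": 50, "tx": 0, "ty": 0, "tz": 4, "wx": 0, "wy": 0, "wz": 0},
  {"hand": 50, "tx": 0, "ty": 0, "tz": 0, "wx": 0, "wy": 0, "wz": 0},
  {"hand": 50, "tx": 0, "ty": 0, "tz": 0, "wx": 0, "wy": 0, "wz": 0},
])

```text
clock: 19.55
eef_pos: [621.9, -69.5, 88.8]
tcp_rot: [3.141, 0.0, 1.587]
contact_force: [0.5, 0.5, -1.5]
opening: 0.696
grasp_force: 44.9
```

Request:
arm_command([
  {"hand": 50, "tx": 0, "ty": 0, "tz": 2.5, "wx": 0, "wy": 0, "wz": 0},
  {"hand": 50, "tx": 0, "ty": 0, "tz": 0, "wx": 0, "wy": 0, "wz": 0},
  {"hand": 80, "tx": 0, "ty": 0, "tz": 0, "wx": 0, "wy": 0, "wz": 0},
  {"hand": 80, "tx": 0, "ty": 0, "tz": 0, "wx": 0, "wy": 0, "wz": 0},
  {"hand": 80, "tx": 0, "ty": 0, "tz": 0, "wx": 0, "wy": 0, "wz": 0},
  {"hand": 80, "tx": 0, "ty": 0, "tz": -20, "wx": 0, "wy": 0, "wz": 0},
  {"hand": 85, "tx": 0, "ty": 0, "tz": -50, "wx": 0, "wy": 0, "wz": 0},
  {"hand": 85, "tx": 0, "ty": 0, "tz": -35, "wx": 0, "wy": 0, "wz": 0},
])

```text
clock: 20.55
eef_pos: [622.3, -69.5, 194.2]
tcp_rot: [3.139, 0.0, 1.587]
contact_force: [0.9, 0.3, -0.8]
opening: 0.998
grasp_force: 0.0
```

Request:
arm_command([
  {"hand": 85, "tx": 0, "ty": -50, "tz": 0, "wx": 0, "wy": 0, "wz": 0},
  {"hand": 85, "tx": 30, "ty": -50, "tz": 0, "wx": 0, "wy": 0, "wz": 0},
  {"hand": 85, "tx": 35, "ty": -50, "tz": 0, "wx": 0, "wy": 0, "wz": 0},
  {"hand": 85, "tx": 45, "ty": -40, "tz": 0, "wx": 0, "wy": 0, "wz": 0},
  {"hand": 85, "tx": 50, "ty": -20, "tz": 0, "wx": 0, "wy": 0, "wz": 0},
  {"hand": 85, "tx": 50, "ty": 0, "tz": 0, "wx": 0, "wy": 0, "wz": 0},
  {"hand": 85, "tx": 45, "ty": 0, "tz": 0, "wx": 0, "wy": 0, "wz": 0},
  {"hand": 85, "tx": 0, "ty": 0, "tz": 0, "wx": 0, "wy": 0, "wz": 0.15},
])

```text
clock: 21.55
eef_pos: [407.8, 185.1, 192.3]
tcp_rot: [3.14, -0.002, 1.437]
contact_force: [-0.0, -1.3, -1.1]
opening: 0.996
grasp_force: 0.0
```

```bash
python3 - <<'E'
from h import *
s=r.sense();print(s["eef_pos"],s["tcp_rot"])
t=imaging.grab_frame("top")
print("placed",*blobs(t,(6,120,100),(18,255,255),115,(262,130,322,165)))
p=(*s["eef_pos"],1.436); to(406.4,185.7,15,-.263)
E
```

```text
[407.83665157 185.12072431 192.32952965] [ 3.13957214e+00 -1.83594545e-03  1.43742272e+00]
placed (array([633.8, -72.2]), array([36.9, 24.6]), -1.4, array([296, 158]))
tx 1.6 ty -1.4 tz 177.1  wz 1.691
```

Request:
arm_command([
  {"hand": 85, "tx": 0, "ty": 0, "tz": 0, "wx": 0, "wy": 0, "wz": 0.17},
  {"hand": 85, "tx": 0, "ty": 0, "tz": 0, "wx": 0, "wy": 0, "wz": 0.17},
  {"hand": 85, "tx": 0, "ty": 0, "tz": 0, "wx": 0, "wy": 0, "wz": 0.17},
  {"hand": 85, "tx": 0, "ty": 0, "tz": 0, "wx": 0, "wy": 0, "wz": 0.17},
  {"hand": 85, "tx": 0, "ty": 0, "tz": 0, "wx": 0, "wy": 0, "wz": 0.17},
  {"hand": 85, "tx": 0, "ty": 0, "tz": 0, "wx": 0, "wy": 0, "wz": 0.17},
  {"hand": 85, "tx": 0, "ty": 0, "tz": 0, "wx": 0, "wy": 0, "wz": 0.17},
  {"hand": 85, "tx": 0, "ty": 0, "tz": 0, "wx": 0, "wy": 0, "wz": 0.17},
])

```text
clock: 22.6
eef_pos: [407.7, 181.9, 191.8]
tcp_rot: [-3.141, -0.001, 0.073]
contact_force: [0.4, -0.3, 0.7]
opening: 0.997
grasp_force: 0.0
```

Request:
arm_command([
  {"hand": 85, "tx": 0, "ty": 0, "tz": 0, "wx": 0, "wy": 0, "wz": 0.17},
  {"hand": 85, "tx": 0, "ty": 0, "tz": 0, "wx": 0, "wy": 0, "wz": 0.17},
  {"hand": 85, "tx": 0, "ty": 0, "tz": 0, "wx": 0, "wy": 0, "wz": 0},
])

```text
clock: 22.98
eef_pos: [407.7, 182.0, 191.7]
tcp_rot: [-3.141, -0.001, -0.261]
contact_force: [-0.7, 0.5, 0.1]
opening: 0.996
grasp_force: 0.0
```

```bash
python3 - <<'E'
from h import *
s=r.sense();print(s["eef_pos"],s["tcp_rot"])
t=imaging.grab_frame("top")
print("placed",*blobs(t,(6,120,100),(18,255,255),115,(262,130,322,185)))
f=imaging.grab_frame("wrist");cart(f); to(406.4,185.7,16,-.263)
E
```

```text
[407.70370426 181.96831092 191.66244756] [-3.14095280e+00 -8.97148369e-04 -2.60950450e-01]
placed (array([622.7, -71.9]), array([59.1, 24.6]), -1.4, array([296, 161]))
y [379.1 457.8] [61.  35.9] 0.5 [ 34 259]
b [397.2 338.6] [60.4 29.3] -85.9 [121 222]
g [406.5 185.9] [60. 28.] 75.2 [249 182]
tx -2.1 ty -3.2 tz 175.4  wz 0.004
```

Request:
arm_command([
  {"hand": 85, "tx": -2, "ty": -4, "tz": 50, "wx": 0, "wy": 0, "wz": 0},
  {"hand": 85, "tx": 0, "ty": 0, "tz": 50, "wx": 0, "wy": 0, "wz": 0},
  {"hand": 85, "tx": 0, "ty": 0, "tz": 50, "wx": 0, "wy": 0, "wz": 0},
  {"hand": 85, "tx": 0, "ty": 0, "tz": 25, "wx": 0, "wy": 0, "wz": 0},
  {"hand": 85, "tx": 0, "ty": 0, "tz": 0, "wx": 0, "wy": 0, "wz": 0},
  {"hand": 50, "tx": 0, "ty": 0, "tz": 0, "wx": 0, "wy": 0, "wz": 0},
  {"hand": 50, "tx": 0, "ty": 0, "tz": 0, "wx": 0, "wy": 0, "wz": 0},
  {"hand": 50, "tx": 0, "ty": 0, "tz": 0, "wx": 0, "wy": 0, "wz": 0},
])

```text
clock: 24.08
eef_pos: [407.4, 186.9, 17.2]
tcp_rot: [-3.14, -0.002, -0.262]
contact_force: [-0.6, -1.4, 7.9]
opening: 0.696
grasp_force: 44.3
```

Request:
arm_command([
  {"hand": 50, "tx": 0, "ty": 0, "tz": 0, "wx": 0, "wy": 0, "wz": 0},
  {"hand": 50, "tx": 0, "ty": 0, "tz": -20, "wx": 0, "wy": 0, "wz": 0},
  {"hand": 50, "tx": 0, "ty": 0, "tz": -50, "wx": 0, "wy": 0, "wz": 0},
  {"hand": 50, "tx": 0, "ty": 0, "tz": -50, "wx": 0, "wy": 0, "wz": -0.15},
  {"hand": 50, "tx": 0, "ty": 0, "tz": -50, "wx": 0, "wy": 0, "wz": -0.17},
  {"hand": 50, "tx": 0, "ty": 0, "tz": -20, "wx": 0, "wy": 0, "wz": -0.17},
  {"hand": 50, "tx": 0, "ty": 0, "tz": 0, "wx": 0, "wy": 0, "wz": -0.17},
  {"hand": 50, "tx": 0, "ty": 0, "tz": 0, "wx": 0, "wy": 0, "wz": -0.17},
])

```text
clock: 25.08
eef_pos: [406.6, 186.7, 207.1]
tcp_rot: [3.141, -0.002, 0.573]
contact_force: [-0.8, 0.2, -1.4]
opening: 0.693
grasp_force: 44.5
```

Request:
arm_command([
  {"hand": 50, "tx": 0, "ty": 0, "tz": 0, "wx": 0, "wy": 0, "wz": -0.17},
  {"hand": 50, "tx": 0, "ty": 0, "tz": 0, "wx": 0, "wy": 0, "wz": -0.17},
  {"hand": 50, "tx": 0, "ty": 0, "tz": 0, "wx": 0, "wy": 0, "wz": -0.17},
  {"hand": 50, "tx": 0, "ty": 0, "tz": 0, "wx": 0, "wy": 0, "wz": -0.17},
  {"hand": 50, "tx": 0, "ty": 0, "tz": 0, "wx": 0, "wy": 0, "wz": -0.17},
  {"hand": 50, "tx": 0, "ty": 0, "tz": 0, "wx": 0, "wy": 0, "wz": -0.17},
  {"hand": 50, "tx": 0, "ty": 0, "tz": 0, "wx": 0, "wy": 0, "wz": 0},
])

```text
clock: 25.95
eef_pos: [406.5, 186.6, 206.5]
tcp_rot: [3.141, -0.0, 1.586]
contact_force: [0.3, -0.1, -3.0]
opening: 0.697
grasp_force: 44.5
```

```bash
python3 - <<'E'
from h import *
s=r.sense();print(s["eef_pos"],s["tcp_rot"])
to(621.5,-68,134,1.586)
t=imaging.grab_frame("top")
z=s["eef_pos"][2]+30
print(*blobs(t,(50,100,50),(80,255,255),z,(170,190,240,280)))
E
```

```text
[406.45628827 186.61815723 206.45234483] [ 3.14061311e+00 -4.87174202e-04  1.58605843e+00]
tx -257.9 ty 211.1 tz 72.5  wz 0.000
```

Request:
arm_command([
  {"hand": 50, "tx": -50, "ty": 20, "tz": 0, "wx": 0, "wy": 0, "wz": 0},
  {"hand": 50, "tx": -50, "ty": 30, "tz": 0, "wx": 0, "wy": 0, "wz": 0},
  {"hand": 50, "tx": -50, "ty": 40, "tz": 0, "wx": 0, "wy": 0, "wz": 0},
  {"hand": 50, "tx": -45, "ty": 45, "tz": 0, "wx": 0, "wy": 0, "wz": 0},
  {"hand": 50, "tx": -40, "ty": 45, "tz": 0, "wx": 0, "wy": 0, "wz": 0},
  {"hand": 50, "tx": -23, "ty": 31, "tz": 0, "wx": 0, "wy": 0, "wz": 0},
  {"hand": 50, "tx": 0, "ty": 0, "tz": 0, "wx": 0, "wy": 0, "wz": 0},
  {"hand": 50, "tx": 0, "ty": 0, "tz": 25, "wx": 0, "wy": 0, "wz": 0},
])

```text
clock: 27.0
eef_pos: [620.7, -66.0, 182.1]
tcp_rot: [3.139, 0.0, 1.583]
contact_force: [-0.5, 0.7, -2.1]
opening: 0.694
grasp_force: 44.7
```

Request:
arm_command([
  {"hand": 50, "tx": 0, "ty": 0, "tz": 25, "wx": 0, "wy": 0, "wz": 0},
  {"hand": 50, "tx": 0, "ty": 0, "tz": 15, "wx": 0, "wy": 0, "wz": 0},
  {"hand": 50, "tx": 0, "ty": 0, "tz": 6, "wx": 0, "wy": 0, "wz": 0},
  {"hand": 50, "tx": 0, "ty": 0, "tz": 3, "wx": 0, "wy": 0, "wz": 0},
  {"hand": 50, "tx": 0, "ty": 0, "tz": 0, "wx": 0, "wy": 0, "wz": 0},
  {"hand": 50, "tx": 0, "ty": 0, "tz": 0, "wx": 0, "wy": 0, "wz": 0},
])

```text
clock: 27.75
eef_pos: [620.2, -66.0, 132.4]
tcp_rot: [3.14, 0.0, 1.587]
contact_force: [0.7, 0.4, -1.8]
opening: 0.69
grasp_force: 44.6
```

Request:
arm_command([
  {"hand": 50, "tx": -3, "ty": 1, "tz": 0, "wx": 0, "wy": 0, "wz": 0},
  {"hand": 50, "tx": 0, "ty": 0, "tz": 1.5, "wx": 0, "wy": 0, "wz": 0},
  {"hand": 50, "tx": 0, "ty": 0, "tz": 0, "wx": 0, "wy": 0, "wz": 0},
  {"hand": 80, "tx": 0, "ty": 0, "tz": 0, "wx": 0, "wy": 0, "wz": 0},
  {"hand": 80, "tx": 0, "ty": 0, "tz": 0, "wx": 0, "wy": 0, "wz": 0},
  {"hand": 80, "tx": 0, "ty": 0, "tz": 0, "wx": 0, "wy": 0, "wz": 0},
  {"hand": 80, "tx": 0, "ty": 0, "tz": -20, "wx": 0, "wy": 0, "wz": 0},
  {"hand": 85, "tx": 0, "ty": 0, "tz": -50, "wx": 0, "wy": 0, "wz": 0},
])

```text
clock: 28.75
eef_pos: [619.5, -68.8, 199.8]
tcp_rot: [-3.137, -0.001, 1.587]
contact_force: [0.2, 0.2, 0.5]
opening: 0.994
grasp_force: 0.0
```

Request:
arm_command([
  {"hand": 85, "tx": 0, "ty": 0, "tz": -30, "wx": 0, "wy": 0, "wz": 0},
  {"hand": 85, "tx": 0, "ty": -50, "tz": 0, "wx": 0, "wy": 0, "wz": 0},
  {"hand": 85, "tx": 30, "ty": -50, "tz": 0, "wx": 0, "wy": 0, "wz": 0},
  {"hand": 85, "tx": 50, "ty": -50, "tz": 0, "wx": 0, "wy": 0, "wz": 0},
  {"hand": 85, "tx": 50, "ty": -45, "tz": 0, "wx": 0, "wy": 0, "wz": 0},
  {"hand": 85, "tx": 50, "ty": -29, "tz": 0, "wx": 0, "wy": 0, "wz": 0},
  {"hand": 85, "tx": 50, "ty": 0, "tz": 0, "wx": 0, "wy": 0, "wz": 0},
  {"hand": 85, "tx": 50, "ty": 0, "tz": 20, "wx": 0, "wy": 0, "wz": 0},
])

```text
clock: 29.75
eef_pos: [402.7, 200.5, 213.0]
tcp_rot: [3.136, -0.002, 1.587]
contact_force: [0.0, -0.5, 0.0]
opening: 0.993
grasp_force: 0.0
```

Request:
arm_command([
  {"hand": 85, "tx": 50, "ty": 0, "tz": 20, "wx": 0, "wy": 0, "wz": 0},
  {"hand": 85, "tx": 50, "ty": 0, "tz": 0, "wx": 0, "wy": 0, "wz": 0},
  {"hand": 85, "tx": 28, "ty": 0, "tz": 0, "wx": 0, "wy": 0, "wz": 0},
  {"hand": 85, "tx": 0, "ty": 0, "tz": 0, "wx": 0, "wy": 0, "wz": 0.17},
  {"hand": 85, "tx": 0, "ty": 0, "tz": 0, "wx": 0, "wy": 0, "wz": 0.17},
  {"hand": 85, "tx": 0, "ty": 0, "tz": 0, "wx": 0, "wy": 0, "wz": 0.17},
  {"hand": 85, "tx": 0, "ty": 0, "tz": 0, "wx": 0, "wy": 0, "wz": 0.17},
  {"hand": 85, "tx": 0, "ty": 0, "tz": 0, "wx": 0, "wy": 0, "wz": 0.17},
])

```text
clock: 30.75
eef_pos: [399.9, 326.5, 191.7]
tcp_rot: [3.141, -0.001, 0.731]
contact_force: [0.1, 0.4, -0.5]
opening: 0.996
grasp_force: 0.0
```

Request:
arm_command([
  {"hand": 85, "tx": 0, "ty": 0, "tz": 0, "wx": 0, "wy": 0, "wz": 0.17},
  {"hand": 85, "tx": 0, "ty": 0, "tz": 0, "wx": 0, "wy": 0, "wz": 0.17},
  {"hand": 85, "tx": 0, "ty": 0, "tz": 0, "wx": 0, "wy": 0, "wz": 0.17},
  {"hand": 85, "tx": 0, "ty": 0, "tz": 0, "wx": 0, "wy": 0, "wz": 0.156},
  {"hand": 85, "tx": 0, "ty": 0, "tz": 0, "wx": 0, "wy": 0, "wz": 0},
])

```text
clock: 31.38
eef_pos: [399.9, 326.4, 191.4]
tcp_rot: [-3.141, -0.001, 0.072]
contact_force: [0.7, -0.1, 0.4]
opening: 0.995
grasp_force: 0.0
```

```bash
python3 - <<'E'
from h import *
s=r.sense();print(s["eef_pos"],s["tcp_rot"])
t=imaging.grab_frame("top")
print("placed",*blobs(t,(50,100,50),(80,255,255),160,(262,120,330,185)))
f=imaging.grab_frame("wrist");cart(f); to(397.2,338.6,16,.07)
E
```

```text
[399.8685758  326.44269633 191.42605105] [-3.14082998e+00 -1.10670193e-03  7.18658552e-02]
placed (array([621.9, -70.3]), array([56.9, 23.6]), -1.4, array([297, 158]))
y [379.  453.7] [60.7 34.7] -0.0 [134 189]
b [397.7 339.3] [59.9 29. ] -85.7 [240 181]
tx -1.6 ty -12.4 tz 175.1  wz 0.004
```

Request:
arm_command([
  {"hand": 85, "tx": -1.5, "ty": -13, "tz": 50, "wx": 0, "wy": 0, "wz": 0},
  {"hand": 85, "tx": 0, "ty": 0, "tz": 50, "wx": 0, "wy": 0, "wz": 0},
  {"hand": 85, "tx": 0, "ty": 0, "tz": 50, "wx": 0, "wy": 0, "wz": 0},
  {"hand": 85, "tx": 0, "ty": 0, "tz": 25, "wx": 0, "wy": 0, "wz": 0},
  {"hand": 85, "tx": 0, "ty": 0, "tz": 0, "wx": 0, "wy": 0, "wz": 0},
  {"hand": 50, "tx": 0, "ty": 0, "tz": 0, "wx": 0, "wy": 0, "wz": 0},
  {"hand": 50, "tx": 0, "ty": 0, "tz": 0, "wx": 0, "wy": 0, "wz": 0},
  {"hand": 50, "tx": 0, "ty": 0, "tz": 0, "wx": 0, "wy": 0, "wz": 0},
])

```text
clock: 32.48
eef_pos: [398.0, 339.8, 16.9]
tcp_rot: [-3.14, -0.002, 0.071]
contact_force: [0.1, -0.8, 9.1]
opening: 0.692
grasp_force: 44.3
```

Request:
arm_command([
  {"hand": 50, "tx": 0, "ty": 0, "tz": 0, "wx": 0, "wy": 0, "wz": 0},
  {"hand": 50, "tx": 0, "ty": 0, "tz": -20, "wx": 0, "wy": 0, "wz": 0},
  {"hand": 50, "tx": 0, "ty": 0, "tz": -50, "wx": 0, "wy": 0, "wz": 0},
  {"hand": 50, "tx": 0, "ty": 0, "tz": -50, "wx": 0, "wy": 0, "wz": -0.17},
  {"hand": 50, "tx": 0, "ty": 0, "tz": -50, "wx": 0, "wy": 0, "wz": -0.17},
  {"hand": 50, "tx": 0, "ty": 0, "tz": -50, "wx": 0, "wy": 0, "wz": -0.17},
  {"hand": 50, "tx": 0, "ty": 0, "tz": 0, "wx": 0, "wy": 0, "wz": -0.17},
  {"hand": 50, "tx": 0, "ty": 0, "tz": 0, "wx": 0, "wy": 0, "wz": -0.17},
])

```text
clock: 33.48
eef_pos: [397.2, 339.2, 237.0]
tcp_rot: [3.141, -0.003, 0.927]
contact_force: [0.7, -0.1, -1.2]
opening: 0.692
grasp_force: 44.3
```

Request:
arm_command([
  {"hand": 50, "tx": 0, "ty": 0, "tz": 0, "wx": 0, "wy": 0, "wz": -0.17},
  {"hand": 50, "tx": 0, "ty": 0, "tz": 0, "wx": 0, "wy": 0, "wz": -0.17},
  {"hand": 50, "tx": 0, "ty": 0, "tz": 0, "wx": 0, "wy": 0, "wz": -0.17},
  {"hand": 50, "tx": 0, "ty": 0, "tz": 0, "wx": 0, "wy": 0, "wz": -0.155},
  {"hand": 50, "tx": -50, "ty": 0, "tz": 0, "wx": 0, "wy": 0, "wz": 0},
  {"hand": 50, "tx": -50, "ty": 0, "tz": 0, "wx": 0, "wy": 0, "wz": 0},
  {"hand": 50, "tx": -50, "ty": 0, "tz": 0, "wx": 0, "wy": 0, "wz": 0},
  {"hand": 50, "tx": 0, "ty": 0, "tz": 0, "wx": 0, "wy": 0, "wz": 0},
])

```text
clock: 34.48
eef_pos: [398.8, 186.3, 235.8]
tcp_rot: [3.141, 0.0, 1.583]
contact_force: [1.0, 0.8, -1.1]
opening: 0.692
grasp_force: 44.3
```

```bash
python3 - <<'E'
from h import *
s=r.sense();print(s["eef_pos"],s["tcp_rot"])
to(621.5,-68.5,178,1.586)
E
```

```text
[398.79948767 186.34566637 235.83804087] [3.14109264e+00 3.89269521e-04 1.58292008e+00]
tx -257.5 ty 219.6 tz 57.8  wz -0.003
```

Request:
arm_command([
  {"hand": 50, "tx": -50, "ty": 25, "tz": 0, "wx": 0, "wy": 0, "wz": -0.003},
  {"hand": 50, "tx": -50, "ty": 30, "tz": 0, "wx": 0, "wy": 0, "wz": 0},
  {"hand": 50, "tx": -50, "ty": 40, "tz": 0, "wx": 0, "wy": 0, "wz": 0},
  {"hand": 50, "tx": -45, "ty": 45, "tz": 0, "wx": 0, "wy": 0, "wz": 0},
  {"hand": 50, "tx": -40, "ty": 45, "tz": 0, "wx": 0, "wy": 0, "wz": 0},
  {"hand": 50, "tx": -22.5, "ty": 34.5, "tz": 0, "wx": 0, "wy": 0, "wz": 0},
  {"hand": 50, "tx": 0, "ty": 0, "tz": 0, "wx": 0, "wy": 0, "wz": 0},
  {"hand": 50, "tx": 0, "ty": 0, "tz": 25, "wx": 0, "wy": 0, "wz": 0},
])

```text
clock: 35.48
eef_pos: [622.6, -61.9, 211.8]
tcp_rot: [3.138, -0.0, 1.589]
contact_force: [-0.3, 0.2, -2.0]
opening: 0.69
grasp_force: 44.6
```

Request:
arm_command([
  {"hand": 50, "tx": 0, "ty": 0, "tz": 20, "wx": 0, "wy": 0, "wz": 0},
  {"hand": 50, "tx": 0, "ty": 0, "tz": 9, "wx": 0, "wy": 0, "wz": 0},
  {"hand": 50, "tx": 0, "ty": 0, "tz": 3, "wx": 0, "wy": 0, "wz": 0},
  {"hand": 50, "tx": 0, "ty": 0, "tz": 0, "wx": 0, "wy": 0, "wz": 0},
  {"hand": 50, "tx": 0, "ty": 0, "tz": 0, "wx": 0, "wy": 0, "wz": 0},
])

```text
clock: 36.1
eef_pos: [622.0, -62.5, 179.1]
tcp_rot: [3.14, 0.0, 1.589]
contact_force: [-0.2, 0.1, -1.4]
opening: 0.694
grasp_force: 44.5
```

Request:
arm_command([
  {"hand": 50, "tx": -6, "ty": 0, "tz": 0, "wx": 0, "wy": 0, "wz": 0},
  {"hand": 50, "tx": 0, "ty": 0, "tz": 2, "wx": 0, "wy": 0, "wz": 0},
  {"hand": 50, "tx": 0, "ty": 0, "tz": 0, "wx": 0, "wy": 0, "wz": 0},
  {"hand": 80, "tx": 0, "ty": 0, "tz": 0, "wx": 0, "wy": 0, "wz": 0},
  {"hand": 80, "tx": 0, "ty": 0, "tz": 0, "wx": 0, "wy": 0, "wz": 0},
  {"hand": 80, "tx": 0, "ty": 0, "tz": 0, "wx": 0, "wy": 0, "wz": 0},
  {"hand": 80, "tx": 0, "ty": 0, "tz": -20, "wx": 0, "wy": 0, "wz": 0},
  {"hand": 85, "tx": 0, "ty": 0, "tz": -50, "wx": 0, "wy": 0, "wz": 0},
])

```text
clock: 37.1
eef_pos: [620.0, -68.3, 244.5]
tcp_rot: [-3.136, -0.001, 1.589]
contact_force: [1.0, -0.4, 0.7]
opening: 0.998
grasp_force: 0.0
```

Request:
arm_command([
  {"hand": 85, "tx": 0, "ty": 0, "tz": -20, "wx": 0, "wy": 0, "wz": 0},
  {"hand": 85, "tx": -20, "ty": -50, "tz": 0, "wx": 0, "wy": 0, "wz": 0},
  {"hand": 85, "tx": -50, "ty": -40, "tz": 0, "wx": 0, "wy": 0, "wz": 0},
  {"hand": 85, "tx": -50, "ty": -40, "tz": 0, "wx": 0, "wy": 0, "wz": 0},
  {"hand": 85, "tx": -50, "ty": -35, "tz": 0, "wx": 0, "wy": 0, "wz": 0},
  {"hand": 85, "tx": -50, "ty": 0, "tz": 0, "wx": 0, "wy": 0, "wz": 0},
  {"hand": 85, "tx": 0, "ty": 0, "tz": 40, "wx": 0, "wy": 0, "wz": 0},
  {"hand": 85, "tx": 0, "ty": 0, "tz": 0, "wx": 0, "wy": 0, "wz": 0},
])

```text
clock: 38.1
eef_pos: [460.6, -288.4, 223.9]
tcp_rot: [-3.137, -0.003, 1.588]
contact_force: [-0.4, 0.4, 0.8]
opening: 0.988
grasp_force: 0.0
```

```bash
python3 - <<'E'
from h import *
s=r.sense();print(s["eef_pos"],s["tcp_rot"])
t=imaging.grab_frame("top")
print("placed",*blobs(t,(105,120,60),(125,255,255),205,(262,100,340,185)))
f=imaging.grab_frame("wrist")
print("wood sled",*blobs(f,(10,50,120),(25,255,255),25,amin=200),sep="\n")
a=np.hstack([cv2.resize(f["image"],(512,384)),t["image"][110:290,120:420].repeat(1,0)]) if 0 else f["image"]
cv2.imwrite("pics/w5.png",np.vstack([a,cv2.resize(t["image"][130:280,185:398],(512,360))])[:600,:,::-1])
E
```

```text
[ 460.55406153 -288.39991791  223.90629724] [-3.13703617e+00 -3.12759741e-03  1.58769948e+00]
placed (array([622.7, -70.8]), array([55.1, 25.8]), 1.2, array([299, 153]))
wood sled
(array([ 712.7, -436. ]), array([103.6,  23.4]), -42.8, array([423, 271]))
(array([ 621.8, -119. ]), array([89.6, 29.8]), 1.0, array([401,  20]))
(array([ 460.3, -185.9]), array([156.4,  60.4]), -87.3, array([264,  66]))
```

View pics/w5.png

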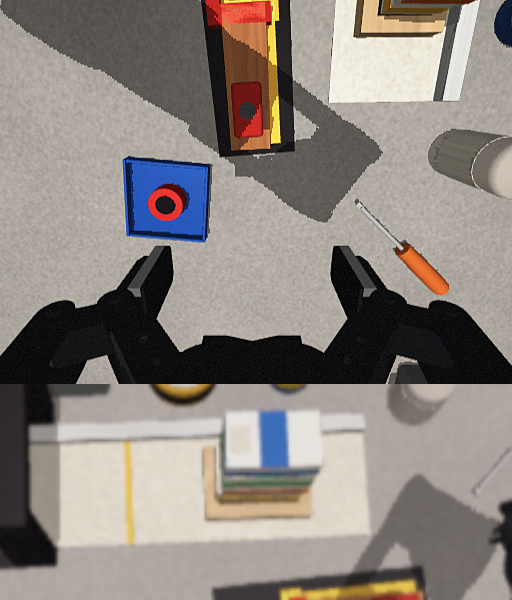

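The view shows the four-carton stack square on the sled. The stick is still on the mat, with its handle-top disc at (247,110) and handle-top corners (232,84), (261,82), (262,136), (233,138).

```bash
python3 - <<'E'
from h import *
f=imaging.grab_frame("wrist")
print(cast(f,[[247,110]],98),cast(f,[[232,84],[261,82],[262,136],[233,138]],98).round(1),cast(f,[[203,0],[220,155]],0))
to(457,-216.5,60,1.571+.082)
E
```

```text
[[ 457.8451848  -216.12014612]] [[ 444.  -193.8]
 [ 470.2 -191.6]
 [ 472.5 -239.7]
 [ 444.8 -242.1]] [[ 405.01281618 -100.9597991 ]
 [ 421.22045733 -277.77912526]]
tx 72.4 ty -4.7 tz 167.4  wz -0.063
```

```bash
python3 - <<'E'
from h import *
f=imaging.grab_frame("wrist")
print("driver tip, handle start, end",cast(f,[[357,203],[397,247],[447,292]],5).round(0).tolist(),"bottle",cast(f,[[430,158],[450,120],[478,210]],0).round(0).tolist())
E
```

```text
driver tip, handle start, end [[612.0, -341.0], [681.0, -409.0], [774.0, -487.0]] bottle [[703.0, -277.0], [718.0, -227.0], [789.0, -351.0]]
```

Request:
arm_command([
  {"hand": 85, "tx": 36, "ty": -2, "tz": 0, "wx": 0, "wy": 0, "wz": -0.058},
  {"hand": 85, "tx": 36, "ty": 2, "tz": 40, "wx": 0, "wy": 0, "wz": 0},
  {"hand": 85, "tx": 0, "ty": 0, "tz": 0, "wx": 0, "wy": 0, "wz": 0},
])

```text
clock: 38.67
eef_pos: [457.9, -214.3, 185.2]
tcp_rot: [-3.139, -0.002, 1.65]
contact_force: [-1.0, 0.4, -0.6]
opening: 0.994
grasp_force: 0.0
```

```bash
python3 - <<'E'
from h import *
to(457.8,-216.3,45,1.646)
f=imaging.grab_frame("wrist");cv2.imwrite("pics/w6.png",f["image"][:,:,::-1])
E
```

```text
tx -2.0 ty -0.2 tz 140.2  wz 0.004
```

Request:
arm_command([
  {"hand": 85, "tx": -2, "ty": 0, "tz": 50, "wx": 0, "wy": 0, "wz": 0},
  {"hand": 85, "tx": 0, "ty": 0, "tz": 50, "wx": 0, "wy": 0, "wz": 0},
  {"hand": 85, "tx": 0, "ty": 0, "tz": 40, "wx": 0, "wy": 0, "wz": 0},
  {"hand": 20, "tx": 0, "ty": 0, "tz": 0, "wx": 0, "wy": 0, "wz": 0},
  {"hand": 20, "tx": 0, "ty": 0, "tz": 0, "wx": 0, "wy": 0, "wz": 0},
  {"hand": 20, "tx": 0, "ty": 0, "tz": 0, "wx": 0, "wy": 0, "wz": 0},
  {"hand": 20, "tx": 0, "ty": 0, "tz": 0, "wx": 0, "wy": 0, "wz": 0},
  {"hand": 20, "tx": 0, "ty": 0, "tz": 0, "wx": 0, "wy": 0, "wz": 0},
], squeeze=90)

```text
clock: 39.72
eef_pos: [460.2, -219.8, 48.1]
tcp_rot: [3.139, 0.002, 1.647]
contact_force: [-1.9, -0.2, 9.3]
opening: 0.318
grasp_force: 89.8
```

Request:
arm_command([
  {"hand": 20, "tx": 0, "ty": 0, "tz": 0, "wx": 0, "wy": 0, "wz": 0},
  {"hand": 20, "tx": 0, "ty": 0, "tz": 0, "wx": 0, "wy": 0, "wz": 0},
  {"hand": 20, "tx": 0, "ty": 0, "tz": -20, "wx": 0, "wy": 0, "wz": 0},
  {"hand": 20, "tx": 0, "ty": 0, "tz": -20, "wx": 0, "wy": 0, "wz": 0},
  {"hand": 20, "tx": 0, "ty": 0, "tz": 0, "wx": 0, "wy": 0, "wz": 0},
])

```text
clock: 40.35
eef_pos: [460.6, -219.7, 88.1]
tcp_rot: [3.138, 0.002, 1.647]
contact_force: [0.3, 0.5, -3.5]
opening: 0.316
grasp_force: 89.3
```

```bash
python3 - <<'E'
from h import *
s=r.sense();print(s["eef_pos"],s["tcp_rot"]); to(593,-258,48,1.571+.022)
f=imaging.grab_frame("wrist");cv2.imwrite("pics/w7.png",f["image"][:,:,::-1])
E
```

```text
[ 460.60176365 -219.70375881   88.12826815] [3.13798519e+00 2.08127159e-03 1.64689089e+00]
tx -48.3 ty 129.1 tz 40.1  wz 0.054
```

View pics/w7.png

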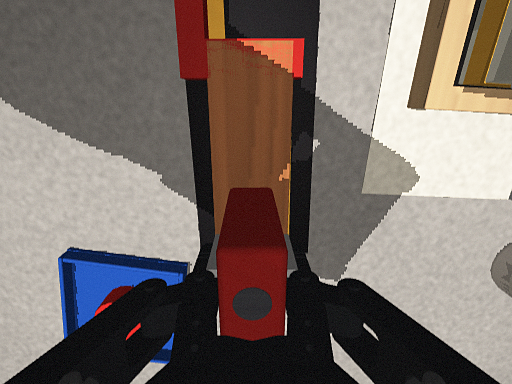

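The view shows the stick held level and in line with the tool. The shoe's inner corner is near (208,38), the ends of the pushing face near (208,38) and (303,38), and the shoe's rear corners near (180,78) and (304,77).

```bash
python3 - <<'E'
from h import *
f=imaging.grab_frame("wrist")
p=cast(f,[[208,38],[303,38],[180,78],[304,77]],58).round(1);print(p)
s=r.sense();y=s["tcp_rot"][2];R=np.array([[np.cos(y),np.sin(y)],[np.sin(y),-np.cos(y)]])
print("tool frame",((p-s["eef_pos"][:2])@R.T).round(1))
print(cast(f,[[410,106],[433,0]],0),cast(f,[[425,81]],25),"sled rear near corner; lane edge",cast(f,[[362,195],[392,0]],0))
E
```

```text
[[ 428.6 -107.8]
 [ 480.1 -103.8]
 [ 413.3 -129.2]
 [ 483.3 -123.3]]
tool frame [[113.3 -22.2]
 [113.4  29.5]
 [ 93.1 -39.1]
 [ 93.7  31.2]]
[[ 579.08496151 -133.1067313 ]
 [ 576.98284163  -61.80361811]] [[ 571.42742002 -116.80602159]] sled rear near corner; lane edge [[ 556.38972876 -208.89644187]
 [ 548.19345216  -64.02806139]]
```

Request:
arm_command([
  {"hand": 20, "tx": 0, "ty": 0, "tz": 0, "wx": 0, "wy": 0, "wz": 0.043},
  {"hand": 20, "tx": -14, "ty": 43, "tz": 0, "wx": 0, "wy": 0, "wz": 0},
  {"hand": 20, "tx": -14, "ty": 43, "tz": 0, "wx": 0, "wy": 0, "wz": 0},
  {"hand": 20, "tx": -15, "ty": 45, "tz": 0, "wx": 0, "wy": 0, "wz": 0},
  {"hand": 20, "tx": 0, "ty": 0, "tz": 0, "wx": 0, "wy": 0, "wz": 0},
  {"hand": 20, "tx": 0, "ty": 0, "tz": 20, "wx": 0, "wy": 0, "wz": 0},
  {"hand": 20, "tx": 0, "ty": 0, "tz": 18, "wx": 0, "wy": 0, "wz": 0},
  {"hand": 20, "tx": 0, "ty": 0, "tz": 0, "wx": 0, "wy": 0, "wz": 0},
])

```text
clock: 41.45
eef_pos: [589.8, -257.2, 46.8]
tcp_rot: [-3.139, -0.001, 1.604]
contact_force: [0.1, 0.1, -2.6]
opening: 0.317
grasp_force: 90.6
```

```bash
python3 - <<'E'
from h import *
s=r.sense();print(s["eef_pos"],s["tcp_rot"][2],s["contact_force"])
f=imaging.grab_frame("wrist");cv2.imwrite("pics/w8.png",f["image"][:,:,::-1])
E
```

```text
[ 589.78339231 -257.22591113   46.79053226] 1.6035887232169193 [ 0.13333686  0.10491007 -2.6404758 ]
```

View pics/w8.png

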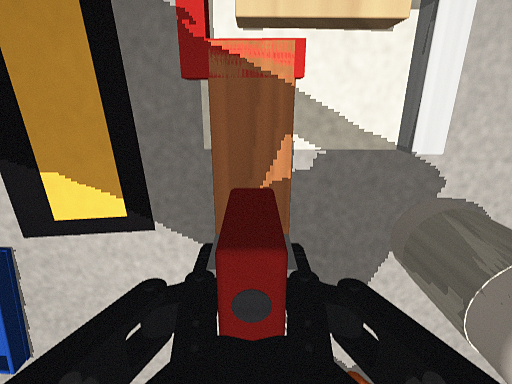

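The stick is down and just short of the sled. The sled's rear near corner is at about (236,28), and the shoe's inner corner is at (208,38). Now I seat the shoe on the sled.

Request:
arm_command([
  {"hand": 20, "tx": 3, "ty": 6, "tz": 0, "wx": 0, "wy": 0, "wz": 0},
  {"hand": 20, "tx": 3, "ty": 5, "tz": 0, "wx": 0, "wy": 0, "wz": 0},
  {"hand": 20, "tx": 4, "ty": 2, "tz": 0, "wx": 0, "wy": 0, "wz": 0},
  {"hand": 20, "tx": 4, "ty": 1, "tz": 0, "wx": 0, "wy": 0, "wz": 0},
  {"hand": 20, "tx": 4, "ty": 1, "tz": 0, "wx": 0, "wy": 0, "wz": 0},
  {"hand": 20, "tx": 0, "ty": 0, "tz": 0, "wx": 0, "wy": 0, "wz": 0},
])

```text
clock: 42.25
eef_pos: [606.5, -240.0, 48.6]
tcp_rot: [3.141, 0.002, 1.605]
contact_force: [-0.1, -5.2, -2.9]
opening: 0.318
grasp_force: 90.4
```

```bash
python3 - <<'E'
from h import *
t=imaging.grab_frame("top");f=imaging.grab_frame("wrist")
cv2.imwrite("pics/w9.png",np.vstack([f["image"][:230],cv2.resize(t["image"][130:280,185:398],(512,360))])[:,:,::-1])
E
```

```text
(no output)
```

View pics/w9.png

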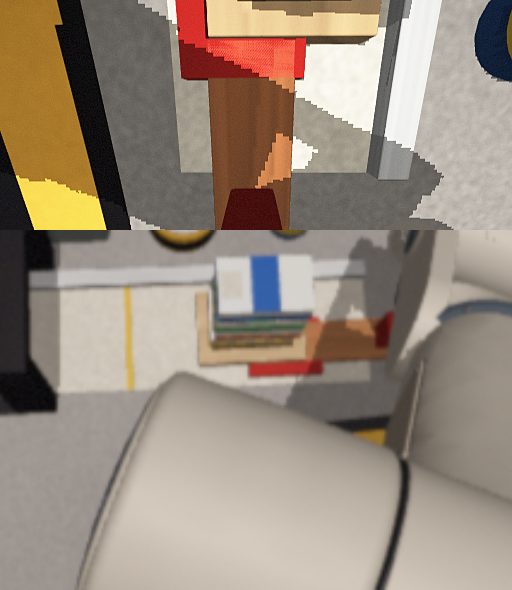

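The shoe is seated, with the sled's corner in the L at (206,38) and about 14 mm left to the fence. I'll feed slowly and close up to the fence.

Request:
arm_command([
  {"hand": 20, "tx": 4, "ty": 1, "tz": 0, "wx": 0, "wy": 0, "wz": 0},
  {"hand": 20, "tx": 6, "ty": 2, "tz": 0, "wx": 0, "wy": 0, "wz": 0},
  {"hand": 20, "tx": 7, "ty": 2, "tz": 0, "wx": 0, "wy": 0, "wz": 0},
  {"hand": 20, "tx": 7, "ty": 2, "tz": 0, "wx": 0, "wy": 0, "wz": 0},
  {"hand": 20, "tx": 7, "ty": 2, "tz": 0, "wx": 0, "wy": 0, "wz": 0},
  {"hand": 20, "tx": 7, "ty": 2, "tz": 0, "wx": 0, "wy": 0, "wz": 0},
  {"hand": 20, "tx": 7, "ty": 2, "tz": 0, "wx": 0, "wy": 0, "wz": 0},
  {"hand": 20, "tx": 7, "ty": 0, "tz": 0, "wx": 0, "wy": 0, "wz": 0},
])

```text
clock: 43.35
eef_pos: [617.9, -187.9, 48.7]
tcp_rot: [3.14, 0.002, 1.605]
contact_force: [-0.7, -8.5, -2.0]
opening: 0.319
grasp_force: 90.4
```

Request:
arm_command([
  {"hand": 20, "tx": 3, "ty": 1, "tz": 0, "wx": 0, "wy": 0, "wz": 0},
  {"hand": 20, "tx": 4, "ty": 1, "tz": 0, "wx": 0, "wy": 0, "wz": 0},
  {"hand": 20, "tx": 4, "ty": 1, "tz": 0, "wx": 0, "wy": 0, "wz": 0},
  {"hand": 20, "tx": 3, "ty": 0, "tz": 0, "wx": 0, "wy": 0, "wz": 0},
])

```text
clock: 43.85
eef_pos: [619.0, -175.2, 48.8]
tcp_rot: [-3.14, 0.004, 1.606]
contact_force: [-6.1, -15.8, 2.7]
opening: 0.318
grasp_force: 91.3
```

```bash
python3 - <<'E'
from h import *
s=r.sense();print(s["eef_pos"],s["contact_force"],s["wrist_torque"])
f=imaging.grab_frame("wrist");cv2.imwrite("pics/w10.png",f["image"][:200,150:470,::-1].repeat(2,0).repeat(2,1))
E
```

```text
[ 619.03287409 -175.17164571   48.79721333] [ -6.11856355 -15.76743131   2.74377583] [-2.73852106  1.18749546  0.39448999]
```

View pics/w10.png

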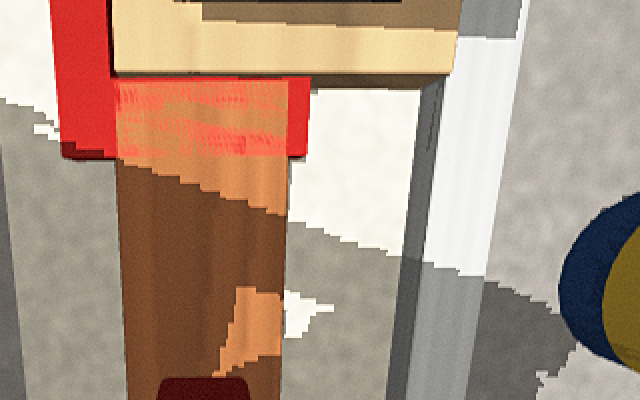

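The sled's right edge now meets the fence's guide face near (450,80), so it is flush, with a light lateral preload. I'll feed on along the fence.

Request:
arm_command([
  {"hand": 20, "tx": 5, "ty": 0, "tz": 0, "wx": 0, "wy": 0, "wz": 0},
  {"hand": 20, "tx": 7, "ty": 0.3, "tz": 0, "wx": 0, "wy": 0, "wz": 0},
  {"hand": 20, "tx": 7, "ty": 0.3, "tz": 0, "wx": 0, "wy": 0, "wz": 0},
  {"hand": 20, "tx": 7, "ty": 0.3, "tz": 0, "wx": 0, "wy": 0, "wz": 0},
])

```text
clock: 44.4
eef_pos: [618.5, -149.5, 48.8]
tcp_rot: [-3.139, 0.004, 1.606]
contact_force: [-8.6, -20.4, 5.1]
opening: 0.318
grasp_force: 91.6
```

```bash
python3 - <<'E'
from h import *
t=imaging.grab_frame("top");f=imaging.grab_frame("wrist")
print(cast(f,[[206.5,38]],20))
for b in blobs(t,(105,120,60),(125,255,255),205,(200,100,340,165)): print(b)
cv2.imwrite("pics/w11.png",np.vstack([cv2.resize(f["image"][:130,150:406],(640,325)),cv2.resize(t["image"][130:200,185:355],(640,264))])[:,:,::-1])
E
```

```text
[[591.11380189 -35.67605021]]
(array([636.6,  27.8]), array([59.9, 25.2]), -0.4, array([259, 147]))
```

View pics/w11.png

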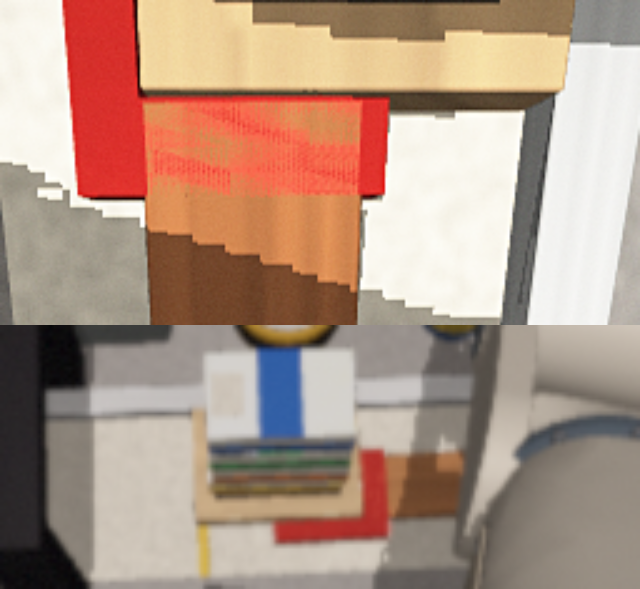

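The sled is flush and parallel at the fence, and its leading edge is just at the line. From here I steer by the force readings.

Request:
arm_command([
  {"hand": 20, "tx": 7, "ty": 0, "tz": -0.5, "wx": 0, "wy": 0, "wz": 0},
  {"hand": 20, "tx": 7, "ty": 0, "tz": 0, "wx": 0, "wy": 0, "wz": 0},
  {"hand": 20, "tx": 7, "ty": 0, "tz": 0, "wx": 0, "wy": 0, "wz": 0},
  {"hand": 20, "tx": 7, "ty": 0, "tz": 0, "wx": 0, "wy": 0, "wz": 0},
])

```text
clock: 45.0
eef_pos: [617.9, -120.4, 48.8]
tcp_rot: [-3.14, 0.003, 1.606]
contact_force: [-5.1, -11.9, -0.3]
opening: 0.317
grasp_force: 90.7
```

Request:
arm_command([
  {"hand": 20, "tx": 8, "ty": 0.3, "tz": 0, "wx": 0, "wy": 0, "wz": 0},
  {"hand": 20, "tx": 8, "ty": 0.2, "tz": 0, "wx": 0, "wy": 0, "wz": 0},
  {"hand": 20, "tx": 8, "ty": 0.2, "tz": 0, "wx": 0, "wy": 0, "wz": 0},
  {"hand": 20, "tx": 8, "ty": 0.2, "tz": 0, "wx": 0, "wy": 0, "wz": 0},
])

```text
clock: 45.5
eef_pos: [617.1, -88.8, 48.8]
tcp_rot: [-3.138, 0.003, 1.606]
contact_force: [-7.2, -15.9, 2.2]
opening: 0.32
grasp_force: 91.2
```

Request:
arm_command([
  {"hand": 20, "tx": 8, "ty": 0, "tz": 0, "wx": 0, "wy": 0, "wz": 0},
  {"hand": 20, "tx": 8, "ty": 0, "tz": 0, "wx": 0, "wy": 0, "wz": 0},
  {"hand": 20, "tx": 8, "ty": 0, "tz": 0, "wx": 0, "wy": 0, "wz": 0},
  {"hand": 20, "tx": 8, "ty": 0, "tz": 0, "wx": 0, "wy": 0, "wz": 0},
])

```text
clock: 46.0
eef_pos: [616.0, -56.8, 48.8]
tcp_rot: [-3.138, 0.003, 1.606]
contact_force: [-7.4, -15.3, 2.8]
opening: 0.313
grasp_force: 91.2
```

```bash
python3 - <<'E'
from h import *
t=imaging.grab_frame("top")
for b in blobs(t,(10,50,120),(25,255,255),25,(170,140,340,200)): print(b)
for b in blobs(t,(105,120,60),(125,255,255),205,(180,100,340,165)): print(b)
E
```

```text
(array([629.4,  95.2]), array([184.6,  91.8]), -89.0, array([237, 173]))
(array([633.3, 120.6]), array([57.4, 25.2]), 0.2, array([222, 149]))
```

Request:
arm_command([
  {"hand": 20, "tx": 8, "ty": 0, "tz": 0, "wx": 0, "wy": 0, "wz": 0},
  {"hand": 20, "tx": 8, "ty": 0, "tz": 0, "wx": 0, "wy": 0, "wz": 0},
  {"hand": 20, "tx": 8, "ty": 0, "tz": 0, "wx": 0, "wy": 0, "wz": 0},
  {"hand": 20, "tx": 8, "ty": 0, "tz": 0, "wx": 0, "wy": 0, "wz": 0},
])

```text
clock: 46.55
eef_pos: [615.3, -24.6, 48.7]
tcp_rot: [-3.139, 0.003, 1.605]
contact_force: [-4.0, -14.0, 2.0]
opening: 0.318
grasp_force: 91.2
```

Request:
arm_command([
  {"hand": 20, "tx": 8, "ty": 0, "tz": 0, "wx": 0, "wy": 0, "wz": 0},
  {"hand": 20, "tx": 8, "ty": 0, "tz": 0, "wx": 0, "wy": 0, "wz": 0},
  {"hand": 20, "tx": 7, "ty": 0, "tz": 0, "wx": 0, "wy": 0, "wz": 0},
  {"hand": 20, "tx": 5, "ty": 0, "tz": 0, "wx": 0, "wy": 0, "wz": 0},
])

```text
clock: 47.05
eef_pos: [614.3, 3.6, 48.7]
tcp_rot: [-3.139, 0.003, 1.605]
contact_force: [-3.9, -13.2, 2.1]
opening: 0.313
grasp_force: 91.1
```

Request:
arm_command([
  {"hand": 20, "tx": 4, "ty": 0.5, "tz": 0, "wx": 0, "wy": 0, "wz": 0},
  {"hand": 20, "tx": 4, "ty": 0, "tz": 0, "wx": 0, "wy": 0, "wz": 0},
  {"hand": 20, "tx": 4, "ty": 0, "tz": 0, "wx": 0, "wy": 0, "wz": 0},
  {"hand": 20, "tx": 3, "ty": 0, "tz": 0, "wx": 0, "wy": 0, "wz": 0},
])

```text
clock: 47.55
eef_pos: [614.0, 18.1, 48.7]
tcp_rot: [-3.138, 0.003, 1.606]
contact_force: [-5.6, -14.9, 3.1]
opening: 0.317
grasp_force: 91.4
```

Request:
arm_command([
  {"hand": 20, "tx": 2, "ty": 0, "tz": 0, "wx": 0, "wy": 0, "wz": 0},
  {"hand": 20, "tx": 2, "ty": 0, "tz": 0, "wx": 0, "wy": 0, "wz": 0},
])

```text
clock: 47.8
eef_pos: [613.8, 22.0, 48.7]
tcp_rot: [-3.138, 0.003, 1.605]
contact_force: [-6.2, -15.0, 2.8]
opening: 0.315
grasp_force: 91.4
```

Request:
arm_command([
  {"hand": 20, "tx": 2, "ty": 0, "tz": 0, "wx": 0, "wy": 0, "wz": 0},
  {"hand": 20, "tx": 2, "ty": 0, "tz": 0, "wx": 0, "wy": 0, "wz": 0},
])

```text
clock: 48.05
eef_pos: [613.7, 25.3, 48.9]
tcp_rot: [-3.138, 0.005, 1.606]
contact_force: [-5.4, -26.7, 8.8]
opening: 0.318
grasp_force: 91.9
```

Request:
arm_command([
  {"hand": 20, "tx": 1.5, "ty": 0, "tz": 0, "wx": 0, "wy": 0, "wz": 0},
  {"hand": 20, "tx": 1.5, "ty": 0, "tz": 0, "wx": 0, "wy": 0, "wz": 0},
])

```text
clock: 48.3
eef_pos: [613.8, 25.6, 49.5]
tcp_rot: [-3.138, 0.008, 1.607]
contact_force: [-8.2, -39.5, 12.8]
opening: 0.318
grasp_force: 92.2
```

The sled is home: the push force rose to 40 N with no further motion. I'll ease off, free the cheek, then back the stick out.

Request:
arm_command([
  {"hand": 20, "tx": -2, "ty": 0, "tz": 0, "wx": 0, "wy": 0, "wz": 0},
  {"hand": 20, "tx": -1, "ty": -1, "tz": 0, "wx": 0, "wy": 0, "wz": 0},
  {"hand": 20, "tx": 0, "ty": -2, "tz": 0, "wx": 0, "wy": 0, "wz": 0},
  {"hand": 20, "tx": -1, "ty": -3, "tz": 0, "wx": 0, "wy": 0, "wz": 0},
  {"hand": 20, "tx": -2, "ty": -3, "tz": 0, "wx": 0, "wy": 0, "wz": 0},
  {"hand": 20, "tx": -10, "ty": -2, "tz": 0, "wx": 0, "wy": 0, "wz": 0},
  {"hand": 20, "tx": -20, "ty": 0, "tz": 0, "wx": 0, "wy": 0, "wz": 0},
  {"hand": 20, "tx": -40, "ty": 0, "tz": 0, "wx": 0, "wy": 0, "wz": 0},
])

```text
clock: 49.3
eef_pos: [606.9, -45.7, 48.7]
tcp_rot: [-3.142, -0.0, 1.606]
contact_force: [0.3, -0.9, -2.9]
opening: 0.314
grasp_force: 90.4
```

```bash
python3 - <<'E'
from h import *
s=r.sense();print(s["eef_pos"],s["tcp_rot"],s["contact_force"])
f=imaging.grab_frame("wrist")
print(*blobs(f,(10,50,120),(25,255,255),25,amin=200),sep="\n")
c=imaging.grab_frame("scene")
print(*blobs(c,(0,120,60),(8,255,255),20,amin=40,lohi2=((172,120,60),(180,255,255))),sep="\n")
cv2.imwrite("pics/w12.png",f["image"][:,:,::-1])
E
```

```text
[606.91676837 -45.6891905   48.74357573] [-3.14155231e+00 -1.41344417e-04  1.60565523e+00] [ 0.30682533 -0.91517924 -2.86681095]
(array([456.7, -84.4]), array([101. ,  78.6]), -49.8, array([ 42, 276]))
(array([620.7,  -8.5]), array([18.9, 14.8]), -0.5, array([273, 175]))
(array([755.1,   3.5]), array([75.2, 15.7]), -71.6, array([502, 160]))
(array([605.2,  31.1]), array([48. , 32.2]), 1.3, array([253, 107]))
(array([625. ,  81.8]), array([86.1,  6.2]), 2.0, array([290,   7]))
(array([559.9,  79.8]), array([10.5,  5.7]), 2.0, array([167,   7]))
(array([614.2, 278.5]), array([112.4,  24.4]), 1.3, array([281, 279]))
(array([593.6, -80.6]), array([110.8,  43.1]), 66.7, array([223, 182]))
(array([ 689.5, -454.1]), array([51.8, 31.4]), 70.4, array([149, 123]))
(array([ 348.5, -341.1]), array([65.7, 36.9]), 60.2, array([247, 111]))
```

Request:
arm_command([
  {"hand": 20, "tx": 0, "ty": 0, "tz": -25, "wx": 0, "wy": 0, "wz": 0},
  {"hand": 20, "tx": -20, "ty": 0, "tz": -25, "wx": 0, "wy": 0, "wz": 0},
  {"hand": 20, "tx": -40, "ty": -35, "tz": 0, "wx": 0, "wy": 0, "wz": 0},
  {"hand": 20, "tx": -40, "ty": -40, "tz": 0, "wx": 0, "wy": 0, "wz": 0},
  {"hand": 20, "tx": -40, "ty": -40, "tz": 0, "wx": 0, "wy": 0, "wz": 0},
  {"hand": 20, "tx": -23, "ty": -31, "tz": 0, "wx": 0, "wy": 0, "wz": 0},
  {"hand": 20, "tx": 0, "ty": 0, "tz": 0, "wx": 0, "wy": 0, "wz": -0.047},
  {"hand": 20, "tx": 0, "ty": 0, "tz": 0, "wx": 0, "wy": 0, "wz": 0},
])

```text
clock: 50.4
eef_pos: [466.0, -213.6, 98.9]
tcp_rot: [3.141, 0.0, 1.649]
contact_force: [0.1, -0.4, -2.2]
opening: 0.314
grasp_force: 90.6
```

```bash
python3 - <<'E'
from h import *
to(467,-214,50,1.653)
t=imaging.grab_frame("top");print(*blobs(t,(20,110,110),(33,255,255),0,(265,195,375,260)),sep="\n")
f=imaging.grab_frame("wrist");print(*blobs(f,(20,110,110),(33,255,255),0,amin=80),sep="\n")
for n,g in(("b",(205,(105,120,60),(125,255,255))),): print(*blobs(t,g[1],g[2],g[0],(130,90,340,165)))
E
```

```text
tx -0.5 ty 0.9 tz 48.9  wz -0.004
(array([415.3, -78.1]), array([92.8, 16.9]), 85.9, array([294, 241]))
(array([ 467. , -100.4]), array([47.2,  9. ]), 4.0, array([303, 223]))

(array([709.7, -93.8]), array([40.2, 16.1]), 70.1, array([307, 120]))
```

Request:
arm_command([
  {"hand": 20, "tx": 0, "ty": 1.5, "tz": 25, "wx": 0, "wy": 0, "wz": -0.004},
  {"hand": 20, "tx": 0, "ty": 0, "tz": 20, "wx": 0, "wy": 0, "wz": 0},
  {"hand": 20, "tx": 0, "ty": 0, "tz": 6, "wx": 0, "wy": 0, "wz": 0},
  {"hand": 20, "tx": 0, "ty": 0, "tz": 0, "wx": 0, "wy": 0, "wz": 0},
  {"hand": 70, "tx": 0, "ty": 0, "tz": 0, "wx": 0, "wy": 0, "wz": 0},
  {"hand": 70, "tx": 0, "ty": 0, "tz": 0, "wx": 0, "wy": 0, "wz": 0},
  {"hand": 80, "tx": 0, "ty": 0, "tz": 0, "wx": 0, "wy": 0, "wz": 0},
])

```text
clock: 51.38
eef_pos: [468.2, -212.9, 48.3]
tcp_rot: [3.141, 0.001, 1.655]
contact_force: [-0.7, 0.6, 0.3]
opening: 0.928
grasp_force: 0.0
```

Request:
arm_command([
  {"hand": 80, "tx": 0, "ty": 0, "tz": -40, "wx": 0, "wy": 0, "wz": 0},
  {"hand": 80, "tx": 0, "ty": 0, "tz": -50, "wx": 0, "wy": 0, "wz": 0},
  {"hand": 80, "tx": 0, "ty": 0, "tz": -50, "wx": 0, "wy": 0, "wz": 0},
  {"hand": 40, "tx": 0, "ty": -50, "tz": 0, "wx": 0, "wy": 0, "wz": 0},
  {"hand": 0, "tx": 50, "ty": -50, "tz": 0, "wx": 0, "wy": 0, "wz": 0},
  {"hand": 0, "tx": 50, "ty": 0, "tz": 0, "wx": 0, "wy": 0, "wz": 0},
  {"hand": 0, "tx": 50, "ty": 0, "tz": 0, "wx": 0, "wy": 0, "wz": 0},
  {"hand": 0, "tx": 50, "ty": 0, "tz": 0, "wx": 0, "wy": 0, "wz": 0},
])

```text
clock: 52.38
eef_pos: [357.5, -25.9, 188.3]
tcp_rot: [3.14, 0.0, 1.654]
contact_force: [0.1, 0.3, 0.1]
opening: -0.001
grasp_force: 0.0
```

```bash
cat > chk.py <<'E'
from h import *
t=imaging.grab_frame("top");red=dict(lohi2=((172,120,60),(180,255,255)))
print("red18",*blobs(t,(0,120,60),(8,255,255),18,(265,190,425,290),**red),sep="\n")
print("yel",*blobs(t,(20,110,110),(33,255,255),0,(265,195,375,260)),sep="\n")
print("top carton",*blobs(t,(105,120,60),(125,255,255),205,(150,90,340,165)))
print("btn",*blobs(t,(50,100,50),(80,255,255),60,(134,195,170,224)))
s=r.sense();print(s["eef_pos"],s["tcp_rot"],s["opening"])
E
python3 chk.py; python3 -c "
from h import *
to(499.6,330,120,1.65)"
```

```text
red18
(array([ 351., -341.]), array([45.9, 41.8]), 89.4, array([390, 263]))
(array([ 495.6, -236.1]), array([68.9, 36.6]), -83.4, array([351, 212]))
yel
(array([ 449.9, -204.6]), array([122.5,  23.7]), -84.2, array([340, 228]))
(array([ 472. , -107.7]), array([38.4, 19. ]), 6.5, array([305, 221]))
top carton (array([709.7, -93.8]), array([40.2, 16.1]), 70.1, array([307, 120]))
btn (array([499.6, 330.1]), array([31.4, 30.6]), 2.0, array([151, 210]))
[356.28671561 -21.59671656 187.9675001 ] [ 3.14133226e+00 -2.47004531e-03  1.65473223e+00] 0.0030632633333261402
tx 338.3 ty 172.3 tz 68.0  wz 0.005
```

The top view shows the stick was knocked aside after parking: its handle moved by about +25 mm in x, and the yellow now shows on its −x side. I'll look from near and set it back.

Request:
arm_command([
  {"hand": 85, "tx": -48, "ty": 0, "tz": 0, "wx": 0, "wy": 0, "wz": 0},
  {"hand": 85, "tx": -48, "ty": 10, "tz": 0, "wx": 0, "wy": 0, "wz": 0},
  {"hand": 85, "tx": -48, "ty": 20, "tz": 0, "wx": 0, "wy": 0, "wz": 0},
  {"hand": 85, "tx": -48, "ty": 25, "tz": -10, "wx": 0, "wy": 0, "wz": 0},
  {"hand": 85, "tx": -48, "ty": 25, "tz": -10, "wx": 0, "wy": 0, "wz": 0},
  {"hand": 85, "tx": -48, "ty": 20, "tz": -10, "wx": 0, "wy": 0, "wz": 0},
  {"hand": 85, "tx": 0, "ty": 0, "tz": 0, "wx": 0, "wy": 0, "wz": 0},
])

```text
clock: 53.3
eef_pos: [483.2, -308.9, 218.5]
tcp_rot: [3.139, 0.002, 1.653]
contact_force: [-0.4, 0.0, -1.1]
opening: 0.993
grasp_force: 0.0
```

```bash
python3 chk.py; python3 - <<'E'
from h import *
f=imaging.grab_frame("wrist");red=dict(lohi2=((172,120,60),(180,255,255)))
hsv=cv2.cvtColor(f["image"],cv2.COLOR_RGB2HSV)
for b in blobs(f,(0,120,40),(8,255,255),98,amin=80,**red): print(b)
m=cv2.inRange(hsv,(0,120,40),(8,255,255))|cv2.inRange(hsv,(172,120,40),(180,255,255))
# grey disc inside handle: print mask rows around handle
cs=cv2.findContours(m,cv2.RETR_CCOMP,cv2.CHAIN_APPROX_NONE);
for c,h in zip(cs[0],cs[1][0]):
    if h[3]>=0 and cv2.contourArea(c)>30: (u,v),rr=cv2.minEnclosingCircle(c);print("hole",u,v,rr,cast(f,[[u,v]],98),cast(f,[[u,v]],24+4))
E
```

```text
red18
(array([ 350.9, -341.2]), array([45.3, 42.5]), 86.3, array([390, 263]))
(array([442.6, -92.9]), array([90.6, 16.6]), -83.4, array([301, 231]))
(array([ 494.7, -235.6]), array([70.3, 36.3]), -81.7, array([351, 212]))
yel
(array([422.1, -83.2]), array([104. ,  23.5]), -84.8, array([297, 238]))
(array([ 450.1, -203.3]), array([120.1,  19.8]), -85.2, array([338, 228]))
(array([ 471.8, -106.6]), array([39.1, 21.2]), 6.3, array([305, 221]))
top carton
btn (array([499.6, 330.1]), array([31.4, 30.6]), 2.0, array([151, 210]))
[ 481.67455555 -306.78242185  217.71674722] [3.14143735e+00 3.82356015e-05 1.65312209e+00] 0.9943974455365019
(array([ 379.3, -311.6]), array([42.8, 34.7]), 46.8, array([146, 184]))
(array([ 487.7, -225.1]), array([49.2, 27.3]), -83.4, array([265,  99]))
(array([ 473.8, -154.9]), array([53.5, 11.2]), 4.7, array([255,   7]))
hole 143.10000610351562 186.0500030517578 11.292250633239746 [[ 376.70057618 -314.1294861 ]] [[ 350.18954921 -338.04258245]]
hole 265.2523498535156 100.64485931396484 9.904464721679688 [[ 488.18869298 -225.13448733]] [[ 491.55944946 -225.19455471]]
```

```bash
python3 - <<'E'
from h import *
to(488,-225,46,1.683)
E
```

```text
tx 79.7 ty 13.8 tz 171.4  wz -0.029
```

Request:
arm_command([
  {"hand": 85, "tx": 40, "ty": 6.5, "tz": 0, "wx": 0, "wy": 0, "wz": 0},
  {"hand": 85, "tx": 40, "ty": 6.5, "tz": 30, "wx": 0, "wy": 0, "wz": 0},
  {"hand": 85, "tx": 0, "ty": 0, "tz": 0, "wx": 0, "wy": 0, "wz": -0.029},
  {"hand": 85, "tx": 0, "ty": 0, "tz": 50, "wx": 0, "wy": 0, "wz": 0},
  {"hand": 85, "tx": 0, "ty": 0, "tz": 50, "wx": 0, "wy": 0, "wz": 0},
  {"hand": 85, "tx": 0, "ty": 0, "tz": 40, "wx": 0, "wy": 0, "wz": 0},
  {"hand": 85, "tx": 0, "ty": 0, "tz": 0, "wx": 0, "wy": 0, "wz": 0},
])

```text
clock: 54.28
eef_pos: [485.3, -223.9, 45.9]
tcp_rot: [-3.137, -0.003, 1.685]
contact_force: [-0.5, 0.4, 0.5]
opening: 0.997
grasp_force: 0.0
```

Request:
arm_command([
  {"hand": 20, "tx": 0, "ty": 0, "tz": 0, "wx": 0, "wy": 0, "wz": 0},
  {"hand": 20, "tx": 0, "ty": 0, "tz": 0, "wx": 0, "wy": 0, "wz": 0},
  {"hand": 20, "tx": 0, "ty": 0, "tz": 0, "wx": 0, "wy": 0, "wz": 0},
  {"hand": 20, "tx": 0, "ty": 0, "tz": 0, "wx": 0, "wy": 0, "wz": 0},
  {"hand": 20, "tx": 0, "ty": 0, "tz": 0, "wx": 0, "wy": 0, "wz": 0},
  {"hand": 20, "tx": 0, "ty": 0, "tz": 0, "wx": 0, "wy": 0, "wz": 0},
], squeeze=60)

```text
clock: 55.02
eef_pos: [488.4, -225.2, 49.0]
tcp_rot: [3.14, 0.001, 1.684]
contact_force: [-2.0, 0.7, 10.0]
opening: 0.319
grasp_force: 62.6
```

```bash
python3 - <<'E'
from h import *
s=r.sense();print(s["eef_pos"],s["tcp_rot"][2])
x,y=s["eef_pos"][:2]; to(x-20,y+14,86,1.653)
E
```

```text
[ 488.36275484 -225.15890754   49.03488909] 1.6840022095398568
tx 16.2 ty -18.3 tz -37.0  wz 0.031
```

Request:
arm_command([
  {"hand": 20, "tx": 0, "ty": 0, "tz": -18, "wx": 0, "wy": 0, "wz": 0},
  {"hand": 20, "tx": 16, "ty": -18, "tz": 0, "wx": 0, "wy": 0, "wz": 0},
  {"hand": 20, "tx": 0, "ty": 0, "tz": 0, "wx": 0, "wy": 0, "wz": 0.031},
  {"hand": 20, "tx": 0, "ty": 0, "tz": 0, "wx": 0, "wy": 0, "wz": 0},
  {"hand": 20, "tx": 0, "ty": 0, "tz": 15, "wx": 0, "wy": 0, "wz": 0},
  {"hand": 20, "tx": 0, "ty": 0, "tz": 1.5, "wx": 0, "wy": 0, "wz": 0},
  {"hand": 20, "tx": 0, "ty": 0, "tz": 0, "wx": 0, "wy": 0, "wz": 0},
])

```text
clock: 55.9
eef_pos: [468.5, -211.4, 48.9]
tcp_rot: [3.141, 0.0, 1.653]
contact_force: [0.3, -0.7, 1.9]
opening: 0.323
grasp_force: 61.9
```

Request:
arm_command([
  {"hand": 70, "tx": 0, "ty": 0, "tz": 0, "wx": 0, "wy": 0, "wz": 0},
  {"hand": 80, "tx": 0, "ty": 0, "tz": 0, "wx": 0, "wy": 0, "wz": 0},
  {"hand": 80, "tx": 0, "ty": 0, "tz": 0, "wx": 0, "wy": 0, "wz": 0},
  {"hand": 80, "tx": 0, "ty": 0, "tz": -40, "wx": 0, "wy": 0, "wz": 0},
  {"hand": 80, "tx": 0, "ty": 0, "tz": -50, "wx": 0, "wy": 0, "wz": 0},
  {"hand": 80, "tx": 0, "ty": 0, "tz": -50, "wx": 0, "wy": 0, "wz": 0},
  {"hand": 80, "tx": -50, "ty": 0, "tz": 0, "wx": 0, "wy": 0, "wz": 0},
  {"hand": 80, "tx": -30, "ty": 0, "tz": 0, "wx": 0, "wy": 0, "wz": 0},
])

```text
clock: 56.9
eef_pos: [475.3, -292.4, 190.5]
tcp_rot: [3.14, 0.002, 1.653]
contact_force: [-1.0, 0.5, 0.3]
opening: 0.94
grasp_force: 0.0
```

```bash
cat > stick.py <<'E'
from h import *
f=imaging.grab_frame("wrist")
hsv=cv2.cvtColor(f["image"],cv2.COLOR_RGB2HSV)
m=cv2.inRange(hsv,(0,120,40),(8,255,255))|cv2.inRange(hsv,(172,120,40),(180,255,255))
cs=cv2.findContours(m,cv2.RETR_CCOMP,cv2.CHAIN_APPROX_NONE)
for c,h in zip(cs[0],cs[1][0]):
    if h[3]>=0 and cv2.contourArea(c)>30: (u,v),rr=cv2.minEnclosingCircle(c);print("hole",u,v,cast(f,[[u,v]],98))
print(*blobs(f,(20,110,110),(33,255,255),0,amin=80),sep="\n")
E
python3 chk.py;python3 stick.py;python3 -c "
from h import *
to(360,-25,190,1.65)"
```

```text
red18
(array([428.1, -80.1]), array([89. , 32.4]), -73.3, array([298, 235]))
(array([ 476.7, -220.9]), array([69.4, 38.9]), -85.3, array([346, 219]))
yel
(array([413.7, -72.2]), array([81.4, 19.9]), 85.2, array([292, 241]))
top carton
btn (array([499.6, 330.1]), array([31.4, 30.6]), 2.0, array([151, 210]))
[ 475.48860084 -295.19548004  190.11870001] [3.1396689  0.00317031 1.65239328] 0.9328441094891549
hole 139.54217529296875 203.3614501953125 [[ 377.38238484 -309.77902339]]
hole 250.96478271484375 95.89436340332031 [[ 469.28322988 -211.13165666]]

tx 276.6 ty -93.1 tz -0.4  wz 0.001
```

Request:
arm_command([
  {"hand": 40, "tx": 0, "ty": -50, "tz": 0, "wx": 0, "wy": 0, "wz": 0},
  {"hand": 0, "tx": 40, "ty": -45, "tz": 0, "wx": 0, "wy": 0, "wz": 0},
  {"hand": 0, "tx": 50, "ty": 0, "tz": 0, "wx": 0, "wy": 0, "wz": 0},
  {"hand": 0, "tx": 50, "ty": 0, "tz": 0, "wx": 0, "wy": 0, "wz": 0},
  {"hand": 0, "tx": 50, "ty": 0, "tz": 0, "wx": 0, "wy": 0, "wz": 0},
  {"hand": 0, "tx": 50, "ty": 0, "tz": 0, "wx": 0, "wy": 0, "wz": 0},
  {"hand": 0, "tx": 50, "ty": 0, "tz": 0, "wx": 0, "wy": 0, "wz": 0},
  {"hand": 0, "tx": 50, "ty": 0, "tz": 0, "wx": 0, "wy": 0, "wz": 0},
])

```text
clock: 58.0
eef_pos: [351.1, 42.2, 189.3]
tcp_rot: [3.141, -0.0, 1.653]
contact_force: [1.1, -0.8, 0.0]
opening: -0.002
grasp_force: 0.0
```

Request:
arm_command([
  {"hand": 0, "tx": 50, "ty": 0, "tz": 0, "wx": 0, "wy": 0, "wz": 0},
  {"hand": 0, "tx": 50, "ty": 10, "tz": 0, "wx": 0, "wy": 0, "wz": 0},
  {"hand": 0, "tx": 50, "ty": 20, "tz": 0, "wx": 0, "wy": 0, "wz": 0},
  {"hand": 0, "tx": 50, "ty": 20, "tz": 0, "wx": 0, "wy": 0, "wz": 0},
  {"hand": 0, "tx": 50, "ty": 30, "tz": 0, "wx": 0, "wy": 0, "wz": 0},
  {"hand": 0, "tx": 0, "ty": 0, "tz": 0, "wx": 0, "wy": 0, "wz": 0},
])

```text
clock: 58.75
eef_pos: [412.0, 299.6, 189.0]
tcp_rot: [3.141, -0.001, 1.656]
contact_force: [0.1, -0.7, -0.0]
opening: 0.001
grasp_force: 0.0
```

```bash
python3 chk.py;python3 - <<'E'
from h import *
f=imaging.grab_frame("wrist");print(*blobs(f,(50,100,50),(80,255,255),60,amin=100),sep="\n")
to(499.6,330.1,80,1.653)
E
```

```text
red18
(array([ 350.8, -341.2]), array([45.3, 42.3]), 86.3, array([390, 263]))
(array([428.1, -80.1]), array([89. , 32.4]), -73.3, array([298, 235]))
(array([ 477. , -222.1]), array([66.9, 38.4]), -85.3, array([346, 219]))
yel
(array([413.7, -78.1]), array([93. , 19.9]), 85.9, array([294, 241]))
(array([ 440.8, -195.7]), array([135.2,   7.3]), -84.2, array([336, 232]))
top carton (array([709.7, -93.8]), array([40.2, 16.1]), 70.1, array([306, 120]))
btn (array([499.5, 330.1]), array([31.4, 30.6]), 2.0, array([151, 210]))
[410.68934719 297.41582369 188.6270781 ] [-3.14044672e+00  4.44347449e-04  1.65504906e+00] -0.0038588130693882265
(array([687.2, 159.6]), array([115.6,  64.4]), -89.0, array([467, 302]))
(array([498.5, 331.7]), array([32.5, 31.2]), -37.4, array([343, 158]))
(array([564.7, 463.9]), array([48.7, 14.5]), 4.8, array([451,   9]))
tx 26.4 ty 92.0 tz 108.6  wz 0.001
```

Request:
arm_command([
  {"hand": 0, "tx": 13, "ty": 46, "tz": 0, "wx": 0, "wy": 0, "wz": 0},
  {"hand": 0, "tx": 13, "ty": 45, "tz": 0, "wx": 0, "wy": 0, "wz": 0},
  {"hand": 0, "tx": 0, "ty": 0, "tz": 50, "wx": 0, "wy": 0, "wz": 0},
  {"hand": 0, "tx": 0, "ty": 0, "tz": 50, "wx": 0, "wy": 0, "wz": 0},
  {"hand": 0, "tx": 0, "ty": 0, "tz": 20, "wx": 0, "wy": 0, "wz": 0},
  {"hand": 0, "tx": 0, "ty": 0, "tz": 0, "wx": 0, "wy": 0, "wz": 0},
])

```text
clock: 59.6
eef_pos: [498.0, 327.5, 67.9]
tcp_rot: [-3.138, 0.002, 1.652]
contact_force: [0.3, 0.9, 0.7]
opening: 0.001
grasp_force: 0.0
```

Request:
arm_command([
  {"hand": 0, "tx": 0, "ty": 0, "tz": 4, "wx": 0, "wy": 0, "wz": 0},
  {"hand": 0, "tx": 0, "ty": 0, "tz": 3, "wx": 0, "wy": 0, "wz": 0},
  {"hand": 0, "tx": 0, "ty": 0, "tz": 3, "wx": 0, "wy": 0, "wz": 0},
  {"hand": 0, "tx": 0, "ty": 0, "tz": 2, "wx": 0, "wy": 0, "wz": 0},
  {"hand": 0, "tx": 0, "ty": 0, "tz": 0, "wx": 0, "wy": 0, "wz": 0},
])

```text
clock: 60.22
eef_pos: [500.4, 329.7, 57.7]
tcp_rot: [3.141, -0.0, 1.653]
contact_force: [1.4, -0.5, 4.2]
opening: -0.004
grasp_force: 1.9
```

Request:
arm_command([
  {"hand": 0, "tx": 0, "ty": 0, "tz": 1.5, "wx": 0, "wy": 0, "wz": 0},
  {"hand": 0, "tx": 0, "ty": 0, "tz": 1.5, "wx": 0, "wy": 0, "wz": 0},
  {"hand": 0, "tx": 0, "ty": 0, "tz": 0, "wx": 0, "wy": 0, "wz": 0},
])

```text
clock: 60.6
eef_pos: [500.5, 329.7, 55.8]
tcp_rot: [3.14, -0.001, 1.653]
contact_force: [-3.1, -3.0, 18.7]
opening: -0.002
grasp_force: 9.4
```

The button is bottomed at 19 N. I'll check the stick while it is held down, then lift clear.

```bash
python3 chk.py | head -8
```

```text
red18
(array([ 350.8, -341.2]), array([45.3, 42.3]), 86.3, array([390, 263]))
(array([428.1, -80.1]), array([89. , 32.4]), -73.3, array([298, 235]))
(array([ 477. , -222.1]), array([66.9, 38.4]), -85.3, array([346, 219]))
yel
(array([413.7, -78.1]), array([93. , 19.9]), 85.9, array([294, 241]))
(array([ 440.6, -195.8]), array([135.2,   7.4]), -84.5, array([336, 232]))
top carton
```

Request:
arm_command([
  {"hand": 0, "tx": 0, "ty": 0, "tz": -10, "wx": 0, "wy": 0, "wz": 0},
  {"hand": 0, "tx": 0, "ty": 0, "tz": -50, "wx": 0, "wy": 0, "wz": 0},
  {"hand": 0, "tx": 0, "ty": 0, "tz": -50, "wx": 0, "wy": 0, "wz": 0},
  {"hand": 0, "tx": 0, "ty": -50, "tz": 0, "wx": 0, "wy": 0, "wz": 0},
  {"hand": 0, "tx": -40, "ty": -50, "tz": 0, "wx": 0, "wy": 0, "wz": 0},
  {"hand": 0, "tx": -50, "ty": 0, "tz": 0, "wx": 0, "wy": 0, "wz": 0},
  {"hand": 0, "tx": 0, "ty": 0, "tz": 0, "wx": 0, "wy": 0, "wz": 0},
])

```text
clock: 61.52
eef_pos: [407.3, 230.1, 164.0]
tcp_rot: [-3.14, 0.001, 1.651]
contact_force: [0.2, 0.0, 0.2]
opening: 0.002
grasp_force: 0.0
```

```bash
python3 chk.py; python3 - <<'E'
from h import *
t=imaging.grab_frame("top")
print("wood",*blobs(t,(10,50,120),(25,255,255),25,(165,140,330,205)),sep="\n")
c=imaging.grab_frame("scene")
print("scene wood",*blobs(c,(10,50,120),(25,255,255),25,(200,150,320,300),amin=40),sep="\n")
O=np.array([679.6,36]);a=.0308
P=lambda x,y,z:[O[0]+x-a*y,O[1]+y+a*x,z]
print("expected sled front-near/rear-near/front-far top px in scene",proj(c,[P(-90,235,25),P(-90,105,25),P(0,235,25)]).round(1).tolist(), "top px",proj(t,[P(-90,235,25),P(-90,105,25)]).round(1).tolist())
E
```

```text
red18
(array([ 351., -341.]), array([45.9, 41.8]), 89.4, array([390, 263]))
(array([428.1, -80.1]), array([89. , 32.4]), -73.3, array([298, 235]))
(array([ 477. , -222.1]), array([66.9, 38.4]), -85.3, array([346, 219]))
yel
(array([413.7, -78.1]), array([93. , 19.9]), 85.9, array([294, 241]))
(array([ 440.6, -195.8]), array([135.2,   7.4]), -84.5, array([336, 232]))
top carton
btn
[408.27243409 231.60808522 164.26023489] [-3.14102024e+00  8.43202082e-06  1.65078307e+00] -0.0002862259485183946
wood
(array([608.5,  87.9]), array([128.8,   9.8]), 1.7, array([238, 175]))
(array([628.4, 170.7]), array([90.1, 67. ]), -0.5, array([214, 172]))
scene wood
(array([614.3, 268.4]), array([109.9,  65.2]), 14.2, array([280, 269]))
(array([ 467.3, -137.4]), array([77. , 47.8]), -84.9, array([248, 155]))
expected sled front-near/rear-near/front-far top px in scene [[290.5, 268.2], [261.7, 231.2], [260.3, 286.4]] top px [[175.9, 183.6], [220.7, 181.9]]
```

```bash
python3 -c "
from rig import r
print(r.sign_off())"
```

```text
the job is handed in; nothing more can be done
None
```

I handed the job in, with every task step carried out; the verdict was not shown, and after the feed I checked by camera numbers and force readings, not by viewing pictures. The roll is in the tray. The four cartons are stacked on the sled; I could not see the stack again once it was under the arch. The sled is home, about 2 mm from the stop and about 2 mm from the fence. The stick was knocked aside after its first parking, so I put it back within a few mm of its outline. The start button was then pressed to its bottom and released.

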